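# Load, clip, pin and test a batch of transformers

### The job

Stand every transformer from the bench in a nest of its own on the blue fixture, between the fences, and press the spring clip behind each loaded nest down until it snaps shut; leave the clip of an empty nest up. When all are clipped, slide the contact bar fully home towards the nests and push the headed pin down through the fork and lug until its head seats. Then press the tester's dome switch until it snaps through and let it go, without disturbing the other things on the bench.

Things in the scene. Friction and masses are not known exactly. Their poses are not given: they have to be found in the camera images.
- fixture: blue test fixture fixed to the bench: base plate 170 x 250 x 10 mm with three nests in a row along its y, three spring clips on their far (+x) side, a sliding contact bar on the near (-x) side and a pin fork at the +y end. Origin on the bench under the middle nest; x points from the bar to the clips, z up
- coil0: small open-frame transformer, 44 mm (its x) by 36 mm (its y) by 46 mm high, 0.3 kg: dark steel core with a cream coil bulging from the two y sides (grip it across y, 36 mm, 6 to 38 mm above its underside). Origin at the centre of its underside, z up. Starts standing on the bench; its two x ends are alike. None if absent
- coil1: small open-frame transformer, 44 mm (its x) by 36 mm (its y) by 46 mm high, 0.3 kg: dark steel core with a cream coil bulging from the two y sides (grip it across y, 36 mm, 6 to 38 mm above its underside). Origin at the centre of its underside, z up. Starts standing on the bench; its two x ends are alike. None if absent
- coil2: small open-frame transformer, 44 mm (its x) by 36 mm (its y) by 46 mm high, 0.3 kg: dark steel core with a cream coil bulging from the two y sides (grip it across y, 36 mm, 6 to 38 mm above its underside). Origin at the centre of its underside, z up. Starts standing on the bench; its two x ends are alike. None if absent
- nest0 (a point): centre of nest 0 (right, -y), on its floor 10 mm above the bench; nests are 80 mm apart. Set a transformer here upright, its x along the fixture's x (either way round), origin on this point. Play 3 mm to the front fence (-x), about 4 mm to the clip's open toe (+x), 2.5 mm to each side fence; fences 8 mm high. The shut clip pushes it 3 mm forward to the front fence
- nest1 (a point): centre of nest 1 (middle), on its floor 10 mm above the bench; nests are 80 mm apart. Set a transformer here upright, its x along the fixture's x (either way round), origin on this point. Play 3 mm to the front fence (-x), about 4 mm to the clip's open toe (+x), 2.5 mm to each side fence; fences 8 mm high. The shut clip pushes it 3 mm forward to the front fence
- nest2 (a point): centre of nest 2 (left, +y), on its floor 10 mm above the bench; nests are 80 mm apart. Set a transformer here upright, its x along the fixture's x (either way round), origin on this point. Play 3 mm to the front fence (-x), about 4 mm to the clip's open toe (+x), 2.5 mm to each side fence; fences 8 mm high. The shut clip pushes it 3 mm forward to the front fence
- clip0 (a joint): hinge of the spring clip behind nest 0: 0 open (paddle up), 0.5 rad shut, about 0.46 to 0.5 with a transformer held. Snap-through: resistance at the pad rises to about 10 to 11 N at a quarter of the travel, falls to nothing just past half, then the clip snaps shut by itself and stays until its paddle is lifted
- clip1 (a joint): hinge of the spring clip behind nest 1: 0 open (paddle up), 0.5 rad shut, about 0.46 to 0.5 with a transformer held. Snap-through: resistance at the pad rises to about 10 to 11 N at a quarter of the travel, falls to nothing just past half, then the clip snaps shut by itself and stays until its paddle is lifted
- clip2 (a joint): hinge of the spring clip behind nest 2: 0 open (paddle up), 0.5 rad shut, about 0.46 to 0.5 with a transformer held. Snap-through: resistance at the pad rises to about 10 to 11 N at a quarter of the travel, falls to nothing just past half, then the clip snaps shut by itself and stays until its paddle is lifted
- clip0_pad (a point): top of the rubber press pad (18 x 28 mm) on the steel paddle of clip 0, behind nest 0; moves with the paddle: 73 mm above the bench when open, tilted 0.5 rad (its far end higher), 52 mm when shut, and moves about 9 mm to +x of the fixture on the way. The hinge, 44 mm above the bench, is 37 mm (open) to 46 mm (shut) to -x of it. Press straight down on it with the closed fingers
- clip1_pad (a point): top of the rubber press pad (18 x 28 mm) on the steel paddle of clip 1, behind nest 1; moves with the paddle: 73 mm above the bench when open, tilted 0.5 rad (its far end higher), 52 mm when shut, and moves about 9 mm to +x of the fixture on the way. The hinge, 44 mm above the bench, is 37 mm (open) to 46 mm (shut) to -x of it. Press straight down on it with the closed fingers
- clip2_pad (a point): top of the rubber press pad (18 x 28 mm) on the steel paddle of clip 2, behind nest 2; moves with the paddle: 73 mm above the bench when open, tilted 0.5 rad (its far end higher), 52 mm when shut, and moves about 9 mm to +x of the fixture on the way. The hinge, 44 mm above the bench, is 37 mm (open) to 46 mm (shut) to -x of it. Press straight down on it with the closed fingers
- bar (a joint): travel of the contact bar towards the nests (+x of the fixture): 0 drawn back, 0.035 m home against its stop, where its lug hole lies in line with the fork's. Stays where left, friction about 2.5 N
- bar_tab (a point): top centre of the near (-x) face of the black upright push tab in the middle of the bar, 64 mm above the bench; the tab is 40 mm wide along y, 6 mm thick, and stands 30 mm above the bar (bar top 34 mm above the bench, its near face 3 mm nearer than the tab's). Moves with the bar
- fork_hole (a point): centre of the hole in the upper face of the fork's top plate, 40 mm above the bench, at the fixture's +y end. Vertical 12.5 mm hole through the top plate, the bar's lug (when home) and the bottom plate; open below to the bench
- pin: steel headed pin, shank 10 mm dia and 36 mm long with tapered tip, round head 22 mm dia and 22 mm high, 0.06 kg. Origin at the centre of its tip, z towards the head. Starts upright in its rest, a black block 50 x 50 x 46 mm fixed to the bench with a 14 mm hole, the head's underside on the block's top
- pin_seat (a point): centre of the underside of the pin's head, 36 mm above its tip
- dome (a joint): travel of the tester's dome switch: 0 up, 0.0045 m fully down. Resistance starts at 3.5 N, peaks at about 6 N at 1 mm, drops to 1 to 3 N at 3 mm as it snaps through, and rises again to 8 N at the bottom; springs back up when released
- dome_top (a point): centre of the top of the black round switch cap (32 mm dia) on top of the grey tester box (100 x 120 x 60 mm); 72 mm above the bench when up
- tester: grey tester box fixed to the bench; origin at the centre of its underside
- spool: bystander: metal spool 56 mm dia, 50 mm high; origin at the underside
- driver: bystander: screwdriver lying on the bench
- tagcup: bystander: white plastic cup, 70 mm dia, 70 mm high; origin at the underside

How it is judged (in metres and radians):
On the way, in this order (a step that is already met when the one before it is completed fails the run):
1. every transformer stands in a nest with that nest's clip snapped shut ((((distance between coil0 and nest0 below 0.007 m and angle between the x axis of coil0 and the x axis of fixture, either way round below 0.2 rad) and value of joint clip0 above 0.4 rad) or ((distance between coil0 and nest1 below 0.007 m and angle between the x axis of coil0 and the x axis of fixture, either way round below 0.2 rad) and value of joint clip1 above 0.4 rad) or ((distance between coil0 and nest2 below 0.007 m and angle between the x axis of coil0 and the x axis of fixture, either way round below 0.2 rad) and value of joint clip2 above 0.4 rad)) and (((distance between coil1 and nest0 below 0.007 m and angle between the x axis of coil1 and the x axis of fixture, either way round below 0.2 rad) and value of joint clip0 above 0.4 rad) or ((distance between coil1 and nest1 below 0.007 m and angle between the x axis of coil1 and the x axis of fixture, either way round below 0.2 rad) and value of joint clip1 above 0.4 rad) or ((distance between coil1 and nest2 below 0.007 m and angle between the x axis of coil1 and the x axis of fixture, either way round below 0.2 rad) and value of joint clip2 above 0.4 rad)) and (((distance between coil2 and nest0 below 0.007 m and angle between the x axis of coil2 and the x axis of fixture, either way round below 0.2 rad) and value of joint clip0 above 0.4 rad) or ((distance between coil2 and nest1 below 0.007 m and angle between the x axis of coil2 and the x axis of fixture, either way round below 0.2 rad) and value of joint clip1 above 0.4 rad) or ((distance between coil2 and nest2 below 0.007 m and angle between the x axis of coil2 and the x axis of fixture, either way round below 0.2 rad) and value of joint clip2 above 0.4 rad)) and value of joint bar below 0.028 m), for 0.2 s.
2. the contact bar is fully home (value of joint bar above 0.032 m), for 0.2 s.
3. the pin is through fork and lug, its head seated (value of joint bar above 0.032 m and horizontal distance between pin_seat and fork_hole below 0.003 m and z of pin_seat in the frame of fork_hole between -0.003 and 0.0025 m and angle between pin's own z axis and vertical below 0.08 rad), for 0.2 s.
4. the dome switch is pressed through its snap with all still in place (all of step 3 and (((distance between coil0 and nest0 below 0.007 m and angle between the x axis of coil0 and the x axis of fixture, either way round below 0.2 rad) and value of joint clip0 above 0.4 rad) or ((distance between coil0 and nest1 below 0.007 m and angle between the x axis of coil0 and the x axis of fixture, either way round below 0.2 rad) and value of joint clip1 above 0.4 rad) or ((distance between coil0 and nest2 below 0.007 m and angle between the x axis of coil0 and the x axis of fixture, either way round below 0.2 rad) and value of joint clip2 above 0.4 rad)) and (((distance between coil1 and nest0 below 0.007 m and angle between the x axis of coil1 and the x axis of fixture, either way round below 0.2 rad) and value of joint clip0 above 0.4 rad) or ((distance between coil1 and nest1 below 0.007 m and angle between the x axis of coil1 and the x axis of fixture, either way round below 0.2 rad) and value of joint clip1 above 0.4 rad) or ((distance between coil1 and nest2 below 0.007 m and angle between the x axis of coil1 and the x axis of fixture, either way round below 0.2 rad) and value of joint clip2 above 0.4 rad)) and (((distance between coil2 and nest0 below 0.007 m and angle between the x axis of coil2 and the x axis of fixture, either way round below 0.2 rad) and value of joint clip0 above 0.4 rad) or ((distance between coil2 and nest1 below 0.007 m and angle between the x axis of coil2 and the x axis of fixture, either way round below 0.2 rad) and value of joint clip1 above 0.4 rad) or ((distance between coil2 and nest2 below 0.007 m and angle between the x axis of coil2 and the x axis of fixture, either way round below 0.2 rad) and value of joint clip2 above 0.4 rad)) and value of joint dome above 0.0032 m), for 0.05 s.
At the end, for the whole second after the job is handed in: Every transformer stands upright in a nest (origin within 7 mm of the nest point, turned under 0.2 rad), its clip shut (over 0.40 rad), clips of empty nests up (under 0.08 rad), the bar home (over 32 mm), the pin upright and seated within 3 mm of the fork hole, the dome switch back up, all at rest (all of step 3 and (((distance between coil0 and nest0 below 0.007 m and angle between the x axis of coil0 and the x axis of fixture, either way round below 0.2 rad) and value of joint clip0 above 0.4 rad) or ((distance between coil0 and nest1 below 0.007 m and angle between the x axis of coil0 and the x axis of fixture, either way round below 0.2 rad) and value of joint clip1 above 0.4 rad) or ((distance between coil0 and nest2 below 0.007 m and angle between the x axis of coil0 and the x axis of fixture, either way round below 0.2 rad) and value of joint clip2 above 0.4 rad)) and (((distance between coil1 and nest0 below 0.007 m and angle between the x axis of coil1 and the x axis of fixture, either way round below 0.2 rad) and value of joint clip0 above 0.4 rad) or ((distance between coil1 and nest1 below 0.007 m and angle between the x axis of coil1 and the x axis of fixture, either way round below 0.2 rad) and value of joint clip1 above 0.4 rad) or ((distance between coil1 and nest2 below 0.007 m and angle between the x axis of coil1 and the x axis of fixture, either way round below 0.2 rad) and value of joint clip2 above 0.4 rad)) and (((distance between coil2 and nest0 below 0.007 m and angle between the x axis of coil2 and the x axis of fixture, either way round below 0.2 rad) and value of joint clip0 above 0.4 rad) or ((distance between coil2 and nest1 below 0.007 m and angle between the x axis of coil2 and the x axis of fixture, either way round below 0.2 rad) and value of joint clip1 above 0.4 rad) or ((distance between coil2 and nest2 below 0.007 m and angle between the x axis of coil2 and the x axis of fixture, either way round below 0.2 rad) and value of joint clip2 above 0.4 rad)) and (value of joint clip0 below 0.08 rad or (distance between coil0 and nest0 below 0.007 m and angle between the x axis of coil0 and the x axis of fixture, either way round below 0.2 rad) or (distance between coil1 and nest0 below 0.007 m and angle between the x axis of coil1 and the x axis of fixture, either way round below 0.2 rad) or (distance between coil2 and nest0 below 0.007 m and angle between the x axis of coil2 and the x axis of fixture, either way round below 0.2 rad)) and (value of joint clip1 below 0.08 rad or (distance between coil0 and nest1 below 0.007 m and angle between the x axis of coil0 and the x axis of fixture, either way round below 0.2 rad) or (distance between coil1 and nest1 below 0.007 m and angle between the x axis of coil1 and the x axis of fixture, either way round below 0.2 rad) or (distance between coil2 and nest1 below 0.007 m and angle between the x axis of coil2 and the x axis of fixture, either way round below 0.2 rad)) and (value of joint clip2 below 0.08 rad or (distance between coil0 and nest2 below 0.007 m and angle between the x axis of coil0 and the x axis of fixture, either way round below 0.2 rad) or (distance between coil1 and nest2 below 0.007 m and angle between the x axis of coil1 and the x axis of fixture, either way round below 0.2 rad) or (distance between coil2 and nest2 below 0.007 m and angle between the x axis of coil2 and the x axis of fixture, either way round below 0.2 rad)) and value of joint dome below 0.001 m and linear speed of each of coil0, coil1, coil2, pin below 0.02 m/s); the robot touches nothing.
It fails at once if the spool is moved more than 30 mm (distance of spool from where it was at the start of the episode above 0.03 m).
It fails at once if the screwdriver is moved more than 30 mm (distance of driver from where it was at the start of the episode above 0.03 m).
It fails at once if the cup is moved more than 30 mm (distance of tagcup from where it was at the start of the episode above 0.03 m).
Of coil0, coil1, coil2 only 2 to 3 are there at a start; the rules pass over those that are not, and their reading is None.
At some moment in a run one of coil0, coil1, coil2 may be knocked a few centimetres aside while the robot is not near it.
It also fails if it takes over 208 s, if anything falls off the work surface, if the arm or the gripper's body presses on something with over 40 N, if the wrist force passes 120 N, or if a joint passes its speed limit or range.

### The arm

A 6-joint arm with a two-finger parallel gripper is mounted at the origin on the work surface. World frame = base frame: x ahead of the robot, y to its left, z up, the work surface at z = 0. Lengths are in mm, angles in degrees, forces in N, time in s.
With the tool pointing down it reaches from about 300 to 850 mm from the base axis. Payload 4.2 kg.
Tool frame: the origin (TCP) lies at the very end of the fingers, on their centre line; the grasp point (between the pads) lies 19 mm behind it (hold_point_z is the z of the grasp point in the tool frame, in mm); z points along the fingers, y is the direction in which the jaws open and shut (so a half turn about z gives the same grasp; the last joint's range is limited). The gripper opens to 91 mm and grips with 3 to 60 N. Pads are 32 mm wide; open, the fingers measure 118 mm over their backs; the gripper's body (76 mm by 178 mm) begins 60 mm behind the grasp point.
Start: joints at [62.166, 18.312, 89.639, -0, 72.044, -1.146], TCP at [258.259, 513.756, 213.976] pointing down, gripper open.
Joint ranges: [-177.97, 177.97], [-48.28, 115.42], [12.27, 149.76], [-77.06, 257.06], [2.81, 150.46], [-146.56, 146.56]. Speed limits (degrees/s): [147.25, 147.25, 180, 180, 180, 180].

### API

Orientations are given as [roll, pitch, yaw] about the fixed x, y, z axes, in that order (R = Rz(yaw) Ry(pitch) Rx(roll)).
In Python, from workcell import state, grab_frame, job_done, hold_point_z gives the robot as it stands. The module is installed in compiled form; this text tells all that it offers.
- The arm moves only by the shell command python3 -m creep 'ROWS' [FORCE]. ROWS is JSON, a list of rows, each a list of 7 numbers: the closure, from 0 (fully open) to 1 (shut), then the shift along the tool's x, y, z in mm, then the turn, a rotation vector about the tool's x, y, z in degrees. A call has 1 to 5 rows; each row shifts and turns the commanded pose from where the row before left it, along the tool's axes as they then stand; what a row does not reach is not made up. A row lasts 1/8 s, in which the tool goes at most 62.5 mm and 10.7 degrees, less where a joint would pass 70% of its speed; a pose out of reach is approached as far as the arm can. A call is refused whole if a number of a shift passes 62.5 or a number of a turn 10.7, either way. A call with a gripper value outside its range is refused whole. The fingers move at their own pace and stop on an object; FORCE is the grip in N (left out, the last holds). Time passes only in rows, so rows that do not move let the fingers close. It gives the time, the measured TCP pose, the force and the opening at its end, in the units of the state.
- state(): the state, without advancing time (a new reading comes with each control period).
- grab_frame(name): name is "scene" or "side" or "wrist"; returns a dict with "frame" (420x560x3 uint8, red, green, blue), "fx", "fy", "cx", "cy" (pixels), "view" (4x4, takes a point from world to camera coordinates). Camera axes: x right, y down, z forward; pixel columns grow to the right and rows downward; lengths in mm; the calibration is good to about 2 mm. The wrist camera is an equidistant fisheye: a pixel r from the principal point sees the ray r / f radians off the axis. A picture is of the moment at which its call begins. There is no depth.
- job_done(): hands the job in, once; it reports no verdict.
The state is a dict: "time_s": time; "qpos": joint angles; "qvel": joint speeds; "effort": joint torques, N m; "ee_pos": TCP position; "ee_rot": TCP orientation; "force": force on the tool from outside, world axes, zero at the start; "torque": the same for the moment, N m; "gripper_width": finger opening in mm.
Only numpy, scipy, OpenCV 4.12 (cv2) and the standard library are available. Lean on these libraries where they do the work, as an engineer would, in place of code of your own. Each camera call takes 0.05 s, during which the arm holds its last target.

## Working session

There is one attempt and no reset: what is moved stays moved. The work goes in short steps, Python scripts to look and compute and a shell command to move; the robot and the scene stay as the last step left them, time stands still between calls to the robot, and variables do not carry over. Pictures are saved under pics/ and viewed, and the job is handed in when it is done.

```bash
mkdir -p pics; ls; cat > h.py <<'E'
import numpy as np, cv2
from workcell import state, grab_frame, job_done, hold_point_z
def grab(n,fn=None):
    g=grab_frame(n)
    if fn: cv2.imwrite(fn,np.ascontiguousarray(g["frame"][:,:,::-1]))
    np.savez('last_%s.npz'%n,**g)
    return g
E
python3 - <<'E'
from h import *
s=state()
print(s, hold_point_z)
for n in("scene","side","wrist"):
    g=grab(n,f"pics/{n}0.png"); print(n,g["fx"],g["fy"],g["cx"],g["cy"]); print(np.round(g["view"],3).tolist())
E
```

```text
pics
{'time_s': 0.0, 'qpos': array([ 6.21650980e+01,  1.83525778e+01,  8.97050970e+01,  2.36238849e-04,
        7.20425978e+01, -1.14490186e+00]), 'qvel': array([-0.09750332, -0.07581475, -0.00388391, -0.01376251, -0.05190813,
        0.04684829]), 'effort': array([-1.22518661e-03, -4.12462234e+01, -2.31977892e+01,  7.24491267e-02,
        4.58446483e-02, -1.56133683e-04]), 'ee_pos': array([258.0304994 , 513.30863084, 213.11974752]), 'ee_rot': array([-1.79899752e+02, -2.22810038e-03,  1.53309925e+02]), 'force': array([-0.04749759,  0.18279659,  1.05321749]), 'torque': array([0.03953925, 0.02480079, 0.0438428 ]), 'gripper_width': 91.21153888344855} -18.8
scene 424.7946893711005 424.7946893711005 286.77273538559746 209.75658998072274
[[-0.468, 0.884, -0.011, 294.828], [0.618, 0.318, -0.719, -306.071], [-0.632, -0.343, -0.695, 1645.36], [0.0, 0.0, 0.0, 1.0]]
side 431.63153880167 431.63153880167 275.23027358322275 217.9445920220097
[[-0.99, -0.138, -0.015, 590.634], [-0.055, 0.493, -0.868, 108.517], [0.127, -0.859, -0.496, 975.452], [0.0, 0.0, 0.0, 1.0]]
wrist 325.19226210127806 325.19226210127806 281.0680834593541 208.02411489319078
[[0.45, 0.893, -0.002, -574.593], [0.868, -0.438, 0.233, -26.583], [0.208, -0.107, -0.972, 388.613], [0.0, 0.0, 0.0, 1.0]]
```

View pics/scene0.png

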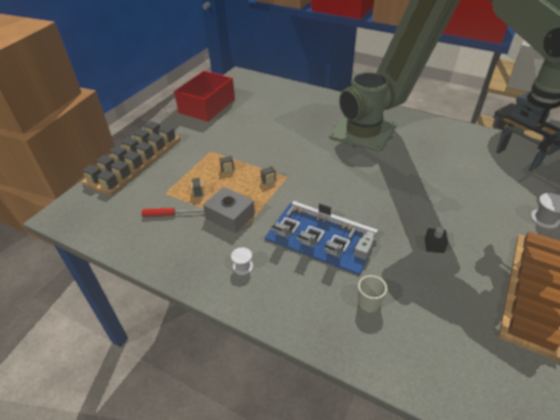

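View pics/side0.png

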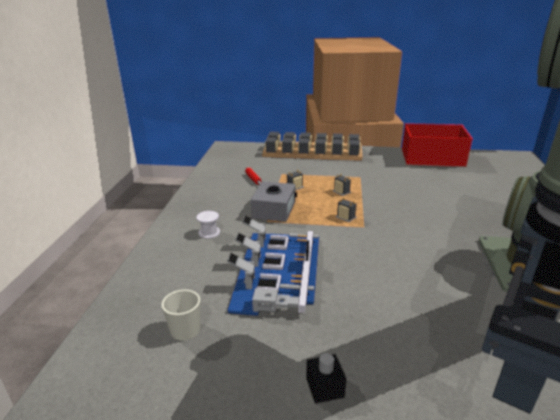

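View pics/wrist0.png

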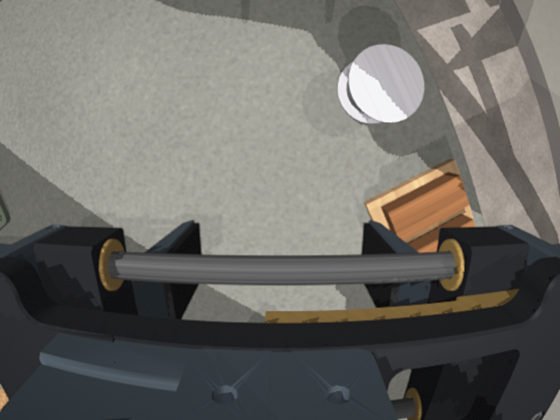

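```bash
cat >> h.py <<'E'
def load(n):
    return dict(np.load('last_%s.npz'%n))
def ray(g,n,u,v):
    V=np.array(g["view"]);R=V[:3,:3];t=V[:3,3]
    x=(u-g["cx"])/g["fx"];y=(v-g["cy"])/g["fy"]
    if n=="wrist":
        r=np.hypot(x,y); k=np.sinc(r/np.pi) # sin r / r
        d=np.array([x*k,y*k,np.cos(r)])
    else: d=np.array([x,y,1.])
    return -R.T@t, R.T@d
def onz(g,n,u,v,z):
    c,d=ray(g,n,u,v); return c+d*(z-c[2])/d[2]
def proj(g,n,P):
    V=np.array(g["view"]);p=V[:3,:3]@np.asarray(P,float)+V[:3,3]
    if n=="wrist":
        th=np.arctan2(np.hypot(p[0],p[1]),p[2]); h=np.hypot(p[0],p[1])+1e-9
        q=p[:2]/h*th
    else: q=p[:2]/p[2]
    return np.array([g["cx"]+g["fx"]*q[0],g["cy"]+g["fy"]*q[1]])
def tri(obs):
    A=np.zeros((3,3));b=np.zeros(3);o=[]
    for g,n,u,v in obs:
        c,d=ray(g,n,u,v);d=d/np.linalg.norm(d);M=np.eye(3)-np.outer(d,d);A+=M;b+=M@c;o.append((c,d))
    P=np.linalg.solve(A,b); return P,[np.linalg.norm((np.eye(3)-np.outer(d,d))@(P-c)) for c,d in o]
E
python3 - <<'E'
from h import *
a=load('scene');b=load('side')
for nm,x0,y0,w,h,k in(("scene",160,140,300,180,2.6),("side",160,160,240,240,2.5)):
    f=(a if nm=="scene" else b)["frame"][y0:y0+h,x0:x0+w,::-1]
    cv2.imwrite(f"pics/{nm}0c.png",cv2.resize(f,None,fx=k,fy=k,interpolation=cv2.INTER_CUBIC))
for nm,p,q,z in(("pinhead",(437,233),(326,362),60),("spoolA",(242,260),(208,226),25),("cup",(370,293),(183,313),40),("coilA",(227,162),(342,185),35),("coilB",(268,176),(346,209),35),("coilC",(197,186),(295,180),35),("dome",(229,202),(274,190),72),("tab",(325,212),(309,238),60)):
    P,e=tri([(a,"scene",*p),(b,"side",*q)]); print(nm,P.round(),np.round(e,1),onz(a,"scene",*p,z).round(),onz(b,"side",*q,z).round())
E
```

```text
pinhead [462. 385.  53.] [1.1 1.1] [471. 386.  60.] [462. 390.  60.]
spoolA [778. -59.  21.] [3.2 3.2] [777. -60.  25.] [776. -48.  25.]
cup [729. 287.  39.] [0.1 0.1] [730. 287.  40.] [728. 289.  40.]
coilA [ 437. -335.   25.] [3.7 3.7] [ 442. -331.   35.] [ 439. -307.   35.]
coilB [ 428. -178.   23.] [1.9 1.9] [ 443. -169.   35.] [ 428. -159.   35.]
coilC [ 583. -355.   23.] [1.3 1.3] [ 591. -347.   35.] [ 581. -328.   35.]
dome [ 627. -197.   61.] [1.7 1.7] [ 639. -188.   72.] [ 623. -177.   72.]
tab [520.  67.  64.] [16.1 16.1] [536.  77.  60.] [513.  35.  60.]
```

View pics/scene0c.png

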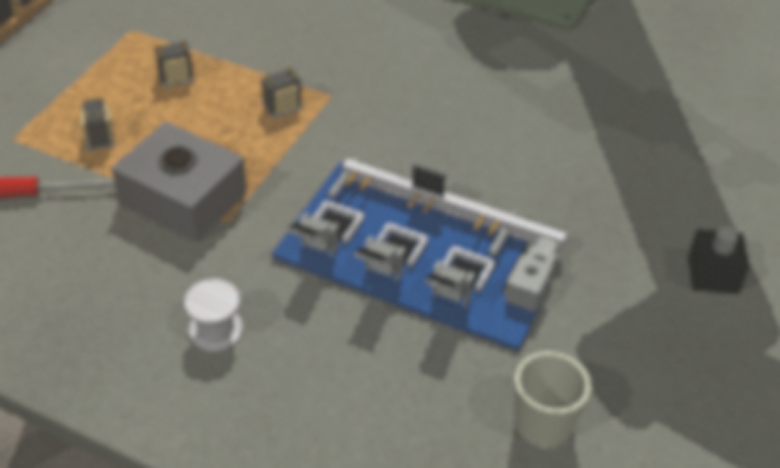

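View pics/side0c.png

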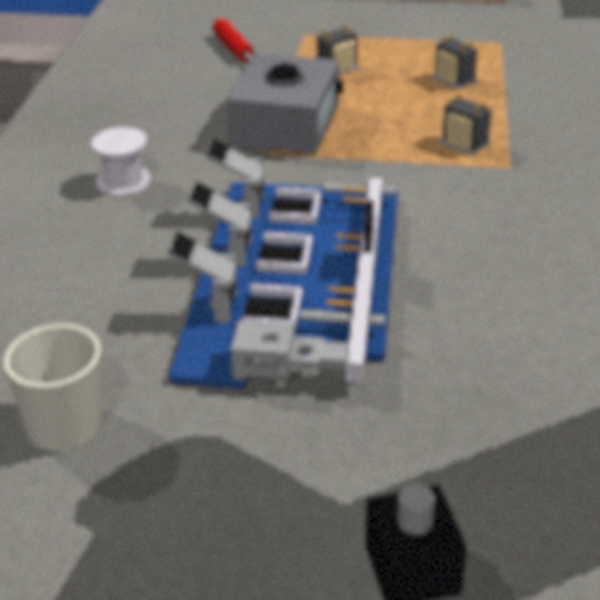

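```bash
cat >> h.py <<'E'
from scipy.spatial.transform import Rotation as Rn
def Rt(s=None):
    s=s or state(); return Rn.from_euler('xyz',s['ee_rot'],degrees=True).as_matrix()
def delta(x,y,z,yaw=None):
    """tool-frame shift to reach world x,y,z & yaw turn (deg about tool z, tool down)"""
    s=state();R=Rt(s);d=R.T@(np.array([x,y,z])-s['ee_pos'])
    r=None
    if yaw is not None:
        T=Rn.from_euler('xyz',[180,0,yaw],degrees=True).as_matrix()
        r=Rn.from_matrix(R.T@T).as_rotvec(degrees=True)
    return d.round(1), r if r is None else r.round(2)
E
python3 - <<'E'
from h import *
a=load('scene');b=load('side');w=load('wrist')
V=w['view'];c=-V[:3,:3].T@V[:3,3];s=state();R=Rt(s)
print('cam in tool',R.T@(c-s['ee_pos']),'axes in tool',(R.T@V[:3,:3].T).round(3).tolist())
o=lambda x,y:(160+x/2.6,140+y/2.6)
p=lambda x,y:(160+x/2.5,160+y/2.5)
for nm,(x,y),z in(("farL",(275,258),10),("farR",(520,348),10),("nearL",(335,165),10)):
    print(nm,onz(a,"scene",*o(x,y),z).round(1))
for nm,(x,y),z in(("farL",(235,185),10),("farR",(170,380),10),("nearR",(385,358),10),("nearL",(398,195),10)):
    print(nm,onz(b,"side",*p(x,y),z).round(1))
print('spool2',onz(a,"scene",548,208,25))
print(onz(w,"wrist",385,85,50))
print("driver",[onz(b,"side",*p(x,y),10).round() for x,y in((220,25),(250,55))],[onz(a,"scene",*o(x,y),10).round() for x,y in((-45,188),(35,187),(115,188))])
E
```

```text
cam in tool [  64.03339142    0.49769384 -169.74966699] axes in tool [[-0.001, -0.972, -0.233], [1.0, -0.001, -0.001], [0.0, -0.233, 0.972]]
farL [670.  -47.8  10. ]
farR [662.1 238.8  10. ]
nearL [505.2 -58.7  10. ]
farL [657.  -46.6  10. ]
farR [655.7 243.8  10. ]
nearR [490.5 197.8  10. ]
nearL [492.3 -46.4  10. ]
spool2 [176.96894147 658.18220186  25.        ]
[203.18111398 662.7856885   50.        ]
driver [array([ 750., -445.,   10.]), array([ 694., -355.,   10.])] [array([ 748., -443.,   10.]), array([ 703., -359.,   10.]), array([ 660., -273.,   10.])]
```

```bash
python3 - <<'E'
from h import *
print(delta(430,80,250,0))
E
```

```text
(array([-348.3, -310.1,  -36.3]), array([-3.0000e-02,  1.0000e-01,  1.5331e+02]))
```

```bash
python3 -m creep '[[0,-35,-31,-4,0,0,0],[0,-35,-31,-4,0,0,0],[0,-35,-31,-4,0,0,0],[0,-35,-31,-4,0,0,0],[0,-35,-31,-4,0,0,0]]'
python3 -m creep '[[0,-35,-31,-4,0,0,0],[0,-35,-31,-4,0,0,0],[0,-35,-31,-4,0,0,0],[0,-35,-31,-4,0,0,0],[0,-35,-31,-4,0,0,0]]'
python3 -m creep '[[0,0,0,0,0,0,10.2],[0,0,0,0,0,0,10.2],[0,0,0,0,0,0,10.2],[0,0,0,0,0,0,10.2],[0,0,0,0,0,0,10.2]]'
python3 -m creep '[[0,0,0,0,0,0,10.2],[0,0,0,0,0,0,10.2],[0,0,0,0,0,0,10.2],[0,0,0,0,0,0,10.2],[0,0,0,0,0,0,10.2]]'
python3 -m creep '[[0,0,0,0,0,0,10.2],[0,0,0,0,0,0,10.2],[0,0,0,0,0,0,10.2],[0,0,0,0,0,0,10.2],[0,0,0,0,0,0,10.2]]'
python3 - <<'E'
from h import *
s=state();print(s['time_s'],s['ee_pos'],s['ee_rot'],s['qpos'])
g=grab("wrist","pics/w1.png")
E
```

```text
time_s: 0.78
ee_pos: [345.2, 295.2, 233.9]
ee_rot: [-180.0, 0.0, 153.3]
force: [1.0, 0.0, 0.1]
gripper_width: 91.2
time_s: 1.4
ee_pos: [432.0, 78.1, 254.0]
ee_rot: [180.0, -0.0, 153.3]
force: [1.3, 0.4, -0.5]
gripper_width: 91.1
time_s: 2.02
ee_pos: [431.5, 79.5, 253.7]
ee_rot: [-180.0, -0.0, 102.0]
force: [-0.2, 0.0, -0.5]
gripper_width: 91.6
time_s: 2.65
ee_pos: [431.5, 79.6, 253.7]
ee_rot: [-180.0, 0.0, 51.0]
force: [0.1, -0.4, -0.3]
gripper_width: 91.3
time_s: 3.28
ee_pos: [431.5, 79.5, 253.7]
ee_rot: [180.0, 0.0, -0.0]
force: [-0.5, -0.1, -0.4]
gripper_width: 91.2
3.275 [431.49212244  79.54532292 253.69646096] [ 1.79999133e+02  3.42502108e-02 -2.35862016e-02] [8.93984584e+00 4.41516235e+00 1.01849906e+02 4.66638734e-03
 7.37688987e+01 9.89621261e+01]
```

View pics/w1.png

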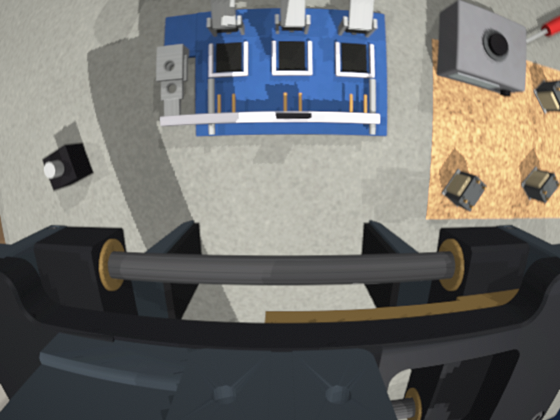

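```bash
python3 - <<'E'
from h import *
w=load('wrist')
f=w["frame"][0:150,150:400,::-1]
cv2.imwrite("pics/w1c.png",cv2.resize(f,None,fx=3.2,fy=3.2,interpolation=cv2.INTER_CUBIC))
f=w["frame"][0:225,410:560,::-1]
cv2.imwrite("pics/w1d.png",cv2.resize(f,None,fx=2.6,fy=2.6,interpolation=cv2.INTER_CUBIC))
E
```

```text
(no output)
```

View pics/w1c.png

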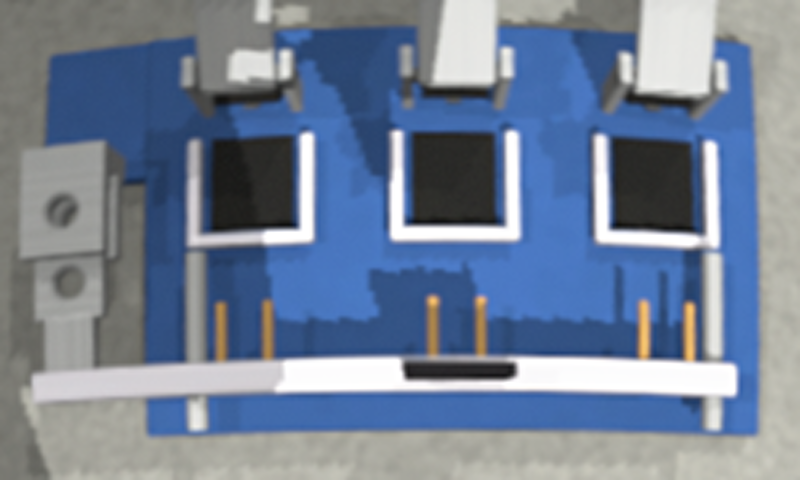

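View pics/w1d.png

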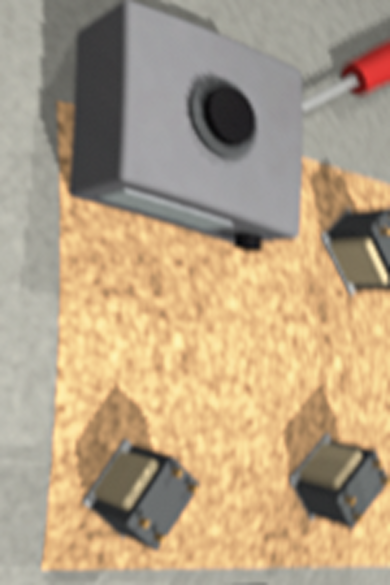

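```bash
python3 - <<'E'
from h import *
w=load('wrist')
o=lambda x,y:(150+x/3.2,y/3.2)
for nm,L,z in(("n0 in",[(607,234),(707,234),(607,134),(707,134)],18),("n1 in",[(403,228),(505,228),(403,130),(505,130)],18),("n2 in",[(200,233),(303,231),(200,138),(303,132)],18),
 ("base",[(148,435),(758,435),(750,45)],10),("tab",[(404,370),(516,370),(404,378),(516,378)],64),("fork",[(62,210)],40),("lug",[(70,282)],27),("lug34",[(70,282)],34)):
    P=[onz(w,"wrist",*o(x,y),z) for x,y in L]; print(nm,[p[:2].round(1).tolist() for p in P],np.mean(P,0).round(1))
q=lambda x,y:(410+x/2.6,y/2.6)
for nm,L,z in(("dome",[(230,110)],72),("box",[(130,0),(305,75),(297,238),(123,182)],60)):
    P=[onz(w,"wrist",*q(x,y),z) for x,y in L]; print(nm,[p[:2].round(1).tolist() for p in P],np.mean(P,0).round(1))
print('pin',onz(w,'wrist',53,170,68))
E
```

```text
n0 in [[573.3, 6.2], [575.8, -34.4], [614.9, 5.6], [618.1, -35.3]] [595.5 -14.5  18. ]
n1 in [[574.1, 85.5], [574.4, 46.2], [614.4, 85.5], [614.8, 45.8]] [594.4  65.7  18. ]
n2 in [[574.7, 164.9], [573.6, 124.2], [614.4, 165.4], [614.5, 124.4]] [594.3 144.7  18. ]
base [[494.7, 188.7], [495.5, -58.9], [663.2, -58.1]] [551.1  23.9  10. ]
tab [[515.6, 84.6], [515.8, 46.3], [512.8, 84.6], [513.0, 46.2]] [514.3  65.4  64. ]
fork [[584.0, 214.7]] [584.  214.7  40. ]
lug [[557.2, 215.6]] [557.2 215.6  27. ]
lug34 [[556.1, 213.2]] [556.1 213.2  34. ]
dome [[629.8, -197.3]] [ 629.8 -197.3   72. ]
box [[682.6, -148.7], [668.3, -265.9], [573.1, -251.6], [584.3, -136.8]] [ 627.1 -200.7   60. ]
pin [464.8399607  379.68284859  68.        ]
```

```bash
python3 -m creep '[[0,-8,57,0,0,0,0],[0,-8,57,0,0,0,0],[0,-8,57,0,0,0,0],[0,-8,57,0,0,0,0],[0,-8,57,0,0,0,0]]'
python3 -m creep '[[0,-8,55,0,0,0,0],[0,0,0,0,0,0,0]]'
python3 - <<'E'
from h import *
s=state();print(s['time_s'],s['ee_pos'],s['ee_rot'],s['qpos'])
g=grab("wrist","pics/w2.png")
E
```

```text
time_s: 3.95
ee_pos: [392.7, -207.4, 254.0]
ee_rot: [-180.0, -0.0, 0.5]
force: [0.8, 0.1, -0.1]
gripper_width: 91.4
time_s: 4.2
ee_pos: [384.8, -263.7, 253.4]
ee_rot: [180.0, 0.0, 0.1]
force: [-0.1, 0.4, -0.7]
gripper_width: 91.4
4.2 [ 384.81163578 -263.70553979  253.42764196] [1.79985991e+02 4.12940067e-02 1.28713776e-01] [-3.58092229e+01  7.02689606e+00  9.88859654e+01 -3.69913839e-02
  7.41123534e+01  5.40721926e+01]
```

View pics/w2.png

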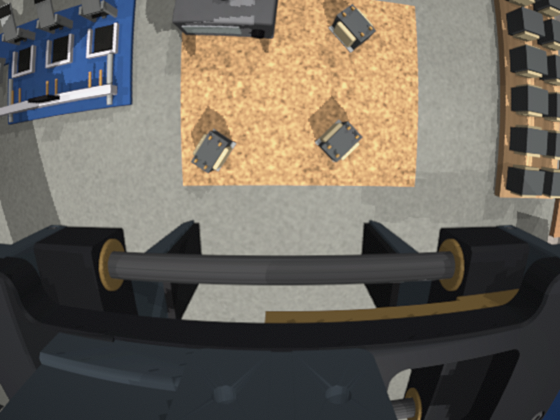

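```bash
python3 - <<'E'
from h import *
w=load('wrist')
f=w["frame"]
T=[]
for x0,y0 in((175,110),(305,105),(315,0)):
    T.append(cv2.resize(f[y0:y0+75,x0:x0+75,::-1],None,fx=5.2,fy=5.2,interpolation=cv2.INTER_CUBIC))
cv2.imwrite("pics/w2c.png",cv2.resize(np.hstack(T),(795,265)))
cv2.imwrite("pics/w2a.png",T[0]);cv2.imwrite("pics/w2b.png",T[1])
E
```

```text
(no output)
```

View pics/w2c.png

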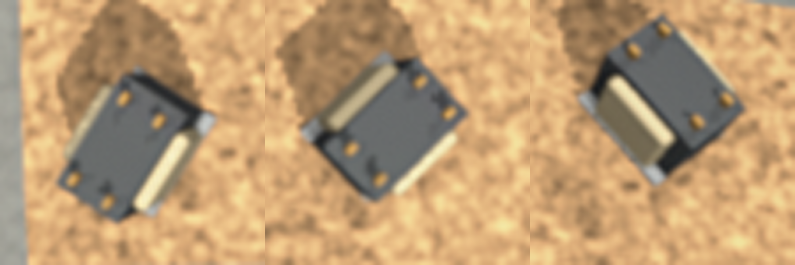

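```bash
cat >> h.py <<'E'
def coil(g,n,T,z=49):
    """T: 4 terminals, pairs (0,1) at one x end,(2,3) other"""
    P=np.array([onz(g,n,u,v,z)[:2] for u,v in T]); c=P.mean(0)
    d=(P[0]+P[1]-P[2]-P[3])/2; e=(P[0]-P[1]+P[2]-P[3])/2
    return c.round(1), 'long',np.linalg.norm(d).round(1),np.degrees(np.arctan2(d[1],d[0])).round(1),'short',np.linalg.norm(e).round(1),np.degrees(np.arctan2(e[1],e[0])).round(1)
E
python3 - <<'E'
from h import *
w=load('wrist');k=265/75
L={'A':((175,110),[(124,98),(158,121),(72,179),(107,202)]),'B':((305,105),[(155,82),(183,112),(85,147),(115,178)]),'C':((315,0),[(103,50),(134,28),(167,121),(197,99)])}
C={'A':[(133,72),(188,118),(62,183),(120,218)],'B':[(152,60),(203,112),(48,133),(108,200)],'C':[(78,65),(133,15),(160,150),(215,105)]}
for n,((x,y),T) in L.items():
    print(n,coil(w,'wrist',[(x+a/k,y+b/k) for a,b in T]))
    print('  top',coil(w,'wrist',[(x+a/k,y+b/k) for a,b in C[n]],46))
print(w['view'].round(3).tolist())
E
```

```text
A (array([ 428.1, -178. ]), 'long', np.float64(32.2), np.float64(-34.6), 'short', np.float64(14.0), np.float64(55.6))
  top (array([ 428.6, -180.8]), 'long', np.float64(42.7), np.float64(-35.4), 'short', np.float64(23.7), np.float64(53.7))
B (array([ 440.6, -335.6]), 'long', np.float64(31.8), np.float64(-45.6), 'short', np.float64(14.0), np.float64(45.3))
  top (array([ 441.6, -334. ]), 'long', np.float64(43.1), np.float64(-50.1), 'short', np.float64(27.2), np.float64(44.7))
C (array([ 588.1, -353.8]), 'long', np.float64(32.4), np.float64(40.7), 'short', np.float64(14.2), np.float64(130.5))
  top (array([ 585.7, -353.2]), 'long', np.float64(40.9), np.float64(42.2), 'short', np.float64(27.8), np.float64(134.9))
[[0.001, -1.0, 0.001, -264.2], [-0.973, -0.001, 0.233, 340.07], [-0.233, -0.001, -0.973, 516.441], [0.0, 0.0, 0.0, 1.0]]
```

```bash
python3 - <<'E'
from h import *
print(delta(428.3,-179,150,-35))
E
```

```text
(array([ 43.7, -82.5, 103.5]), array([-0.04,  0.06, 35.22]))
```

```bash
python3 -m creep '[[0.2,14,-27.5,34.5,0,0,0],[0.2,14,-27.5,34.5,0,0,0],[0.2,15,-27.5,34.5,0,0,0]]'
python3 -m creep '[[0.2,0,0,0,0,0,9],[0.2,0,0,0,0,0,9],[0.2,0,0,0,0,0,9],[0.2,0,0,0,0,0,8],[0.2,0,0,0,0,0,0]]'
python3 - <<'E'
from h import *
s=state();print(s['time_s'],s['ee_pos'],s['ee_rot'],s['qpos'])
g=grab("wrist","pics/w3.png")
f=g["frame"][130:280,180:380,::-1]
cv2.imwrite("pics/w3c.png",cv2.resize(f,None,fx=4,fy=4,interpolation=cv2.INTER_CUBIC))
E
```

```text
time_s: 4.62
ee_pos: [428.4, -175.6, 149.6]
ee_rot: [-180.0, -0.0, 0.5]
force: [0.5, 0.8, 0.4]
gripper_width: 73.2
time_s: 5.25
ee_pos: [428.1, -176.5, 150.5]
ee_rot: [-180.0, 0.0, -34.4]
force: [0.5, 0.1, -0.2]
gripper_width: 72.9
5.25 [ 428.09837499 -176.51982502  150.48079076] [-1.79977480e+02  2.32432255e-02 -3.44262110e+01] [-2.38502653e+01  1.14145934e+01  1.09233588e+02  3.06849422e-02
  5.93705373e+01  1.00560312e+02]
```

View pics/w3c.png

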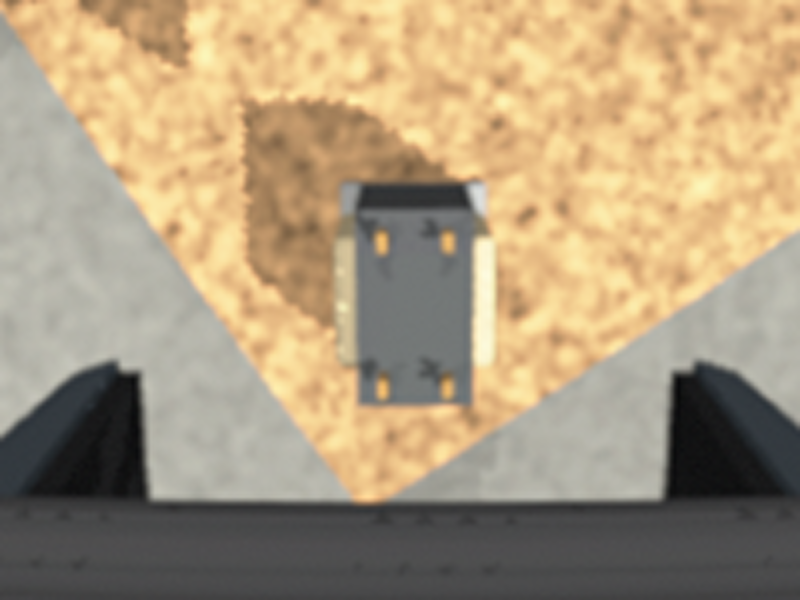

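```bash
python3 - <<'E'
from h import *
w=load('wrist')
for nm,T,z in(("term",[(382,243),(448,243),(382,385),(448,385)],49),("top",[(357,208),(472,208),(358,405),(472,405)],46)):
    r=coil(w,'wrist',[(180+a/4,130+b/4) for a,b in T],z);print(nm,r, delta(*r[0],11,r[3]))
E
```

```text
term (array([ 427.8, -178.2]), 'long', np.float64(31.4), np.float64(-34.4), 'short', np.float64(14.2), np.float64(55.5)) (array([  0.6,   1.4, 139.5]), array([-0.02,  0.02, -0.01]))
top (array([ 428.4, -178.6]), 'long', np.float64(44.0), np.float64(-34.3), 'short', np.float64(24.9), np.float64(55.5)) (array([  1.3,   1.4, 139.5]), array([-0.02,  0.02, -0.11]))
```

```bash
python3 -m creep '[[0.2,1,1.4,45,0,0,0],[0.2,0,0,45,0,0,0],[0.2,0,0,35,0,0,0],[0.2,0,0,14.5,0,0,0],[0.2,0,0,0,0,0,0]]' 25
python3 -m creep '[[1,0,0,0,0,0,0],[1,0,0,0,0,0,0],[1,0,0,0,0,0,0],[1,0,0,0,0,0,0]]' 25
python3 -m creep '[[1,0,0,-30,0,0,0],[1,0,0,-40,0,0,0],[1,0,0,-40,0,0,0]]' 25
python3 - <<'E'
from h import *
print(delta(599,-14.5,110,0))
E
```

```text
time_s: 5.92
ee_pos: [427.4, -178.8, 10.0]
ee_rot: [180.0, 0.2, -34.5]
force: [-0.3, -0.2, -0.8]
gripper_width: 73.0
time_s: 6.42
ee_pos: [428.5, -179.7, 11.3]
ee_rot: [-180.0, -0.1, -34.7]
force: [1.1, 0.3, 2.7]
gripper_width: 35.8
time_s: 6.8
ee_pos: [427.4, -179.3, 121.6]
ee_rot: [180.0, 0.1, -34.7]
force: [0.4, -0.0, -3.8]
gripper_width: 36.0
(array([  47.3, -233.2,   11.4]), array([-2.000e-02,  1.000e-01, -3.469e+01]))
```

```bash
python3 -m creep '[[1,9.5,-46.6,0,0,0,0],[1,9.5,-46.6,0,0,0,0],[1,9.5,-46.6,0,0,0,0],[1,9.5,-46.6,0,0,0,0],[1,9.5,-46.6,0,0,0,0]]' 25
python3 -m creep '[[1,0,0,0,0,0,-8.7],[1,0,0,0,0,0,-8.7],[1,0,0,0,0,0,-8.7],[1,0,0,0,0,0,-8.6],[1,0,0,0,0,0,0]]' 25
python3 - <<'E'
from h import *
print(state()['ee_pos'],delta(599,-14.5,21.5,0))
g=grab("wrist","pics/w4.png");g=grab("side","pics/s4.png")
f=g["frame"][160:400,160:400,::-1]
cv2.imwrite("pics/s4c.png",cv2.resize(f,None,fx=2.5,fy=2.5,interpolation=cv2.INTER_CUBIC))
E
```

```text
time_s: 7.42
ee_pos: [600.1, -14.0, 120.2]
ee_rot: [179.9, 0.1, -34.7]
force: [0.5, -0.5, -3.2]
gripper_width: 36.0
time_s: 8.05
ee_pos: [599.1, -15.1, 120.2]
ee_rot: [-180.0, 0.1, -0.1]
force: [0.4, 0.0, -2.5]
gripper_width: 35.5
[599.14990755 -15.09932288 120.17521208] (array([ 0. , -0.6, 98.7]), array([-0.01,  0.1 , -0.09]))
```

View pics/w4.png

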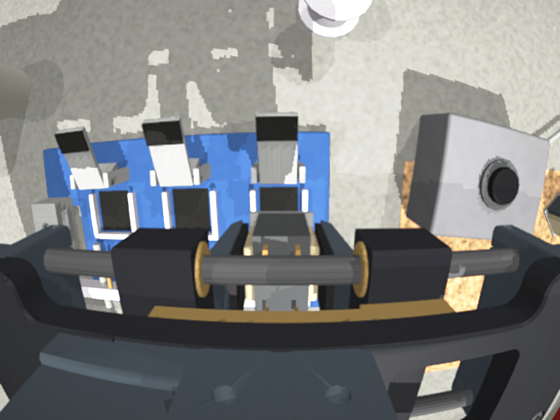

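```bash
python3 - <<'E'
from h import *
w=load('wrist')
f=w["frame"][100:300,40:340,::-1]
cv2.imwrite("pics/w4c.png",cv2.resize(f,None,fx=2.66,fy=2.66,interpolation=cv2.INTER_CUBIC))
for p in((252,212),(310,212)): print(onz(w,'wrist',*p,155.5).round(1))
for p in((277,128),(165,132),(73,141)): print('pad',onz(w,'wrist',*p,73).round(1))
E
```

```text
[631.7  -2.7 155.5]
[631.6 -27.5 155.5]
pad [667.9 -12.6  73. ]
pad [667.7  64.8  73. ]
pad [666.9 144.3  73. ]
```

View pics/w4c.png

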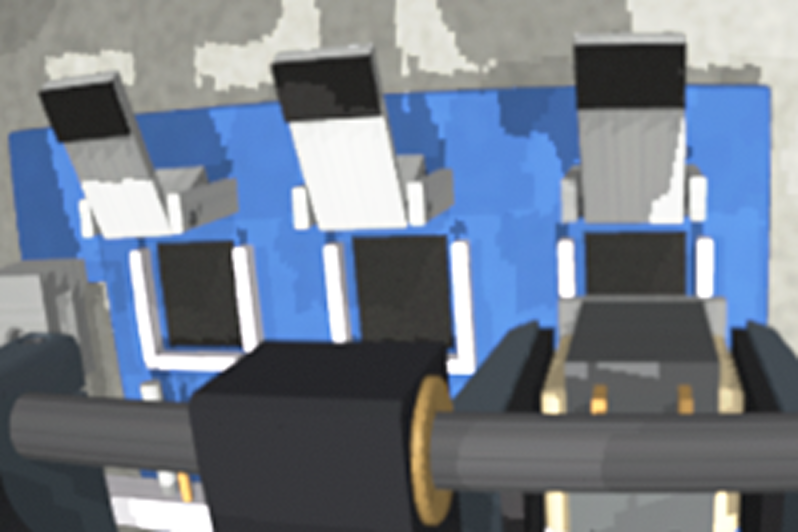

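```bash
python3 - <<'E'
from h import *
w=load('wrist')
o=lambda x,y:(40+x/2.66,100+y/2.66)
print('bottom',[onz(w,'wrist',*o(x,y),109.2).round(1) for x,y in((560,297),(726,297))])
print('top',[onz(w,'wrist',*o(x,y),155.2).round(1) for x,y in((570,362),(717,362))])
print('term',[onz(w,'wrist',*o(x,y),158).round(1) for x,y in((600,397),(685,397))])
print('fences n0',[onz(w,'wrist',*o(x,y),18).round(1) for x,y in((574,265),(697,265))])
print('fences n1',[onz(w,'wrist',*o(x,y),18).round(1) for x,y in((338,265),(453,265))])
print('n1 front',[onz(w,'wrist',*o(x,y),18).round(1) for x,y in((455,355),(470,373))])
print('n2 front',[onz(w,'wrist',*o(x,y),18).round(1) for x,y in((155,355),(248,352))])
E
```

```text
bottom [array([620.1,   2.4, 109.2]), array([620. , -33.5, 109.2])]
top [array([620.7,  -3.4, 155.2]), array([620.6, -27.6, 155.2])]
term [array([615.6,  -8.4, 158. ]), array([615.6, -22.2, 158. ])]
fences n0 [array([607.8,   6.5,  18. ]), array([607.6, -33.1,  18. ])]
fences n1 [array([608.3,  86.5,  18. ]), array([608. ,  46.3,  18. ])]
n1 front [array([577.1,  47.5,  18. ]), array([570.8,  42.7,  18. ])]
n2 front [array([575. , 165.4,  18. ]), array([577.1, 124.6,  18. ])]
```

```bash
python3 -m creep '[[1,1,-1.2,40,0,0,0],[1,0,0,32,0,0,0],[1,0,0,10,0,0,0],[1,0,0,0,0,0,0]]' 25
python3 -m creep '[[1,0,0,8,0,0,0],[1,0,0,6,0,0,0],[1,0,0,2.5,0,0,0],[1,0,0,0,0,0,0]]' 25
```

```text
time_s: 8.65
ee_pos: [600.9, -13.9, 38.8]
ee_rot: [-180.0, 0.0, -0.0]
force: [-0.8, 0.5, -2.2]
gripper_width: 35.9
time_s: 9.15
ee_pos: [600.8, -13.9, 22.4]
ee_rot: [-180.0, 0.0, 0.0]
force: [0.6, 1.0, -3.9]
gripper_width: 36.1
```

```bash
python3 -m creep '[[1,-0.5,0,0.8,0,0,0],[1,0,0,0.5,0,0,0]]' 25
python3 -m creep '[[0.4,0,0,0,0,0,0],[0.4,0,0,0,0,0,0],[0.4,0,0,0,0,0,0]]'
python3 -m creep '[[0.4,0,0,-20,0,0,0],[0.4,0,0,-40,0,0,0],[0.4,0,0,-50,0,0,0],[0.4,0,0,0,0,0,0]]'
python3 - <<'E'
from h import *
print(state()['ee_pos'])
w=grab("wrist","pics/w5.png");
f=w["frame"][100:300,40:340,::-1]
cv2.imwrite("pics/w5c.png",cv2.resize(f,None,fx=2.66,fy=2.66,interpolation=cv2.INTER_CUBIC))
E
```

```text
time_s: 9.4
ee_pos: [600.4, -13.9, 21.3]
ee_rot: [-180.0, -0.0, 0.0]
force: [-0.8, -0.6, -0.5]
gripper_width: 35.7
time_s: 9.78
ee_pos: [600.6, -13.9, 21.5]
ee_rot: [-180.0, -0.0, 0.0]
force: [-0.2, -0.1, -0.5]
gripper_width: 54.9
time_s: 10.28
ee_pos: [603.3, -14.0, 135.8]
ee_rot: [180.0, -0.6, 0.0]
force: [0.3, 0.1, 1.1]
gripper_width: 54.4
[603.33857229 -14.00975226 135.8051703 ]
```

View pics/w5c.png

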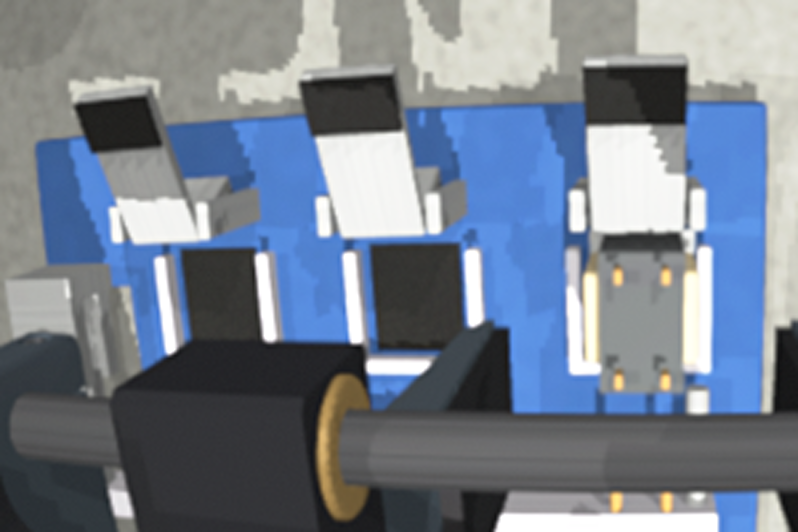

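```bash
python3 -m creep '[[1,35,0,-5,0,0,0],[1,33,0,0,0,0,0],[1,0,0,0,0,0,0],[1,0,0,0,0,0,0]]' 20
python3 -m creep '[[1,0,0,25,0,0,0],[1,0,0,20,0,0,0],[1,0,0,6,0,0,0],[1,0,0,0,0,0,0]]'
python3 - <<'E'
from h import *
print(state()['ee_pos'],state()['force'])
w=grab("wrist","pics/w6.png");grab("side","pics/s6.png")
E
```

```text
time_s: 10.82
ee_pos: [666.8, -13.8, 134.4]
ee_rot: [-180.0, 0.2, 0.0]
force: [0.4, -0.1, 0.5]
gripper_width: 17.7
time_s: 11.32
ee_pos: [667.7, -13.9, 85.0]
ee_rot: [-180.0, 0.1, 0.0]
force: [-1.0, 0.8, 0.5]
gripper_width: 0.5
[667.72498758 -13.88022232  85.03327764] [-1.00810149  0.84670545  0.47661809]
```

View pics/w6.png

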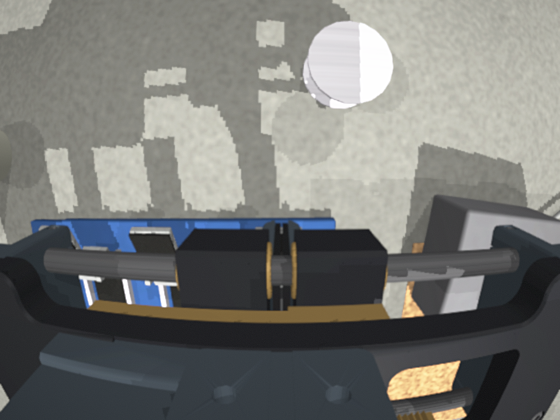

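```bash
python3 -m creep '[[1,3,0,5,0,0,0],[1,0,0,4,0,0,0]]'
python3 -m creep '[[1,0,0,4,0,0,0],[1,0,0,0,0,0,0]]'
python3 -m creep '[[1,0,0,4,0,0,0],[1,0,0,0,0,0,0]]'
python3 -m creep '[[1,0,0,4,0,0,0],[1,0,0,0,0,0,0]]'
```

```text
time_s: 11.68
ee_pos: [672.3, -13.9, 76.5]
ee_rot: [180.0, -0.1, 0.0]
force: [2.8, -0.1, 4.1]
gripper_width: 0.7
time_s: 11.92
ee_pos: [674.1, -13.9, 74.0]
ee_rot: [180.0, -0.4, 0.0]
force: [2.9, 0.3, 5.7]
gripper_width: 0.7
time_s: 12.18
ee_pos: [675.8, -13.9, 71.0]
ee_rot: [180.0, -0.6, 0.0]
force: [4.9, -0.3, 8.2]
gripper_width: 0.5
time_s: 12.42
ee_pos: [672.5, -13.9, 65.1]
ee_rot: [-180.0, -0.2, 0.0]
force: [0.5, -0.6, 1.6]
gripper_width: 0.5
```

```bash
python3 -m creep '[[1,0,0,4,0,0,0],[1,0,0,0,0,0,0]]'
python3 -m creep '[[1,0,0,4,0,0,0],[1,0,0,0,0,0,0]]'
python3 -m creep '[[1,0,0,3,0,0,0],[1,0,0,0,0,0,0]]'
python3 -m creep '[[1,0,0,-30,0,0,0],[1,0,0,-60,0,0,0],[1,-50,0,-15,0,0,0],[1,-50,0,0,0,0,0],[1,0,0,0,0,0,0]]'
python3 - <<'E'
from h import *
print(state()['ee_pos'],state()['force'])
w=grab("wrist","pics/w7.png");
f=w["frame"][80:250,100:400,::-1]
cv2.imwrite("pics/w7c.png",cv2.resize(f,None,fx=2.66,fy=2.66,interpolation=cv2.INTER_CUBIC))
E
```

```text
time_s: 12.68
ee_pos: [669.8, -13.8, 58.7]
ee_rot: [-180.0, 0.2, 0.0]
force: [-0.3, -0.0, -0.0]
gripper_width: 0.2
time_s: 12.92
ee_pos: [670.7, -13.9, 55.4]
ee_rot: [-180.0, 0.1, 0.0]
force: [-0.2, 0.1, -0.3]
gripper_width: 0.3
time_s: 13.18
ee_pos: [671.5, -13.9, 53.6]
ee_rot: [-180.0, -0.0, 0.0]
force: [0.1, 0.7, 1.9]
gripper_width: 0.5
time_s: 13.8
ee_pos: [567.1, -13.8, 158.1]
ee_rot: [-180.0, 0.2, 0.0]
force: [0.6, -0.8, -0.3]
gripper_width: 0.6
[567.10673304 -13.78634614 158.11385629] [ 0.59610591 -0.81857163 -0.34363824]
```

View pics/w7.png

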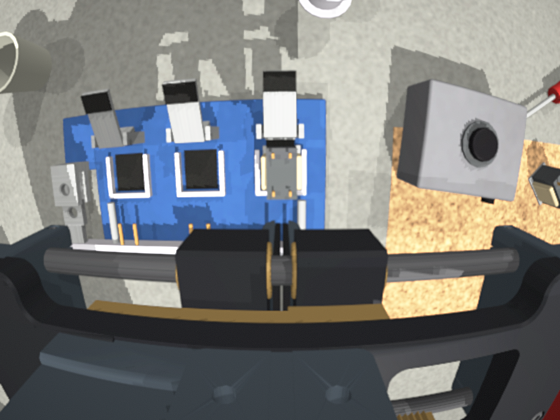

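```bash
python3 -m creep '[[0.2,-21,53.5,1,0,0,0],[0.2,-21,53.5,1,0,0,0],[0.2,-21,53.5,1,0,0,0],[0.2,-21,53.5,1,0,0,0],[0.2,-21,53.5,1,0,0,0]]'
python3 -m creep '[[0.2,-21,53.5,1,0,0,0],[0.2,0,0,0,0,0,9.2],[0.2,0,0,0,0,0,9.2],[0.2,0,0,0,0,0,9.2],[0.2,0,0,0,0,0,9.2]]'
python3 -m creep '[[0.2,0,0,0,0,0,9.2],[0.2,0,0,0,0,0,0]]'
python3 - <<'E'
from h import *
s=state();print(s['time_s'],s['ee_pos'],s['ee_rot'],s['qpos'])
g=grab("wrist","pics/w8.png")
f=g["frame"][130:280,180:380,::-1]
cv2.imwrite("pics/w8c.png",cv2.resize(f,None,fx=4,fy=4,interpolation=cv2.INTER_CUBIC))
E
```

```text
time_s: 14.48
ee_pos: [467.3, -284.1, 153.2]
ee_rot: [179.9, -0.1, 0.0]
force: [-0.4, 0.9, -0.4]
gripper_width: 47.4
time_s: 15.1
ee_pos: [446.8, -336.1, 151.9]
ee_rot: [-180.0, -0.1, -37.1]
force: [-0.3, -0.5, 0.7]
gripper_width: 72.9
time_s: 15.35
ee_pos: [446.6, -335.8, 151.9]
ee_rot: [-180.0, -0.0, -45.9]
force: [0.5, 0.5, 0.3]
gripper_width: 72.5
15.35 [ 446.55130374 -335.83098186  151.93157221] [-1.79986633e+02 -4.93304220e-02 -4.58822283e+01] [-3.81284712e+01  1.94967413e+01  9.73134107e+01  7.38627499e-03
  6.31391654e+01  9.77504169e+01]
```

View pics/w8c.png

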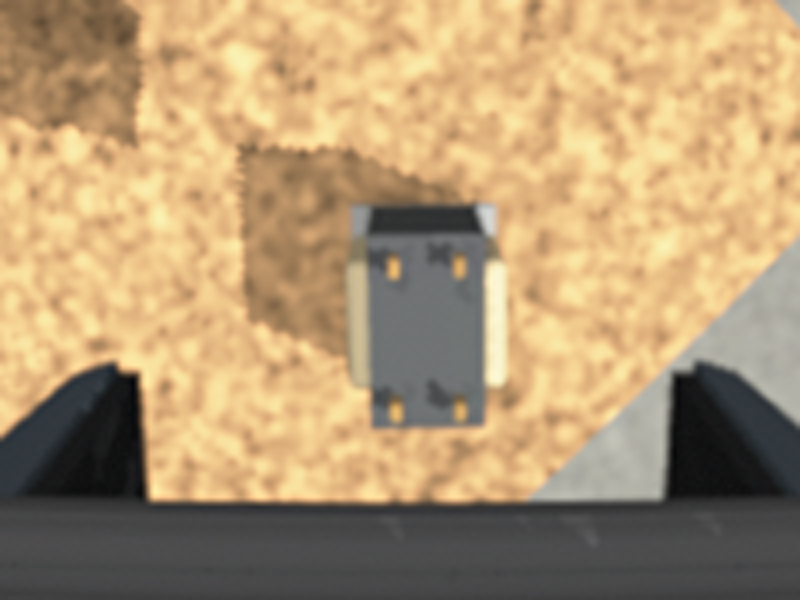

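Coil B unmoved; top face at crop (370–485, 235–427).

```bash
python3 - <<'E'
from h import *
w=load('wrist')
for nm,T,z in(("term",[(394,267),(460,267),(396,409),(461,409)],49),("top",[(368,234),(483,234),(371,427),(485,427)],46)):
    r=coil(w,'wrist',[(180+a/4,130+b/4) for a,b in T],z);print(nm,r, delta(*r[0],11,r[3]))
E
```

```text
term (array([ 440.1, -335. ]), 'long', np.float64(31.8), np.float64(-45.1), 'short', np.float64(14.2), np.float64(44.0)) (array([ -4.9,   4.1, 140.9]), array([-0.01, -0.04, -0.73]))
top (array([ 440.7, -335.4]), 'long', np.float64(43.7), np.float64(-45.0), 'short', np.float64(25.1), np.float64(44.0)) (array([ -4.2,   3.9, 140.9]), array([-0.01, -0.04, -0.83]))
```

```bash
python3 -m creep '[[0.2,-4.4,4,45,0,0,-0.5],[0.2,0,0,45,0,0,0],[0.2,0,0,35,0,0,0],[0.2,0,0,16,0,0,0],[0.2,0,0,0,0,0,0]]' 25
python3 -m creep '[[1,0,0,0,0,0,0],[1,0,0,0,0,0,0],[1,0,0,0,0,0,0],[1,0,0,0,0,0,0]]' 25
python3 -m creep '[[1,0,0,-30,0,0,0],[1,0,0,-40,0,0,0],[1,0,0,-40,0,0,0]]' 25
python3 - <<'E'
from h import *
print(delta(600,66,122,0))
E
```

```text
time_s: 16.02
ee_pos: [439.5, -334.5, 10.5]
ee_rot: [180.0, 0.1, -45.4]
force: [0.1, -0.1, -0.4]
gripper_width: 72.7
time_s: 16.52
ee_pos: [439.6, -334.7, 11.6]
ee_rot: [-180.0, -0.0, -45.5]
force: [-1.0, -0.6, 1.9]
gripper_width: 35.9
time_s: 16.9
ee_pos: [438.9, -334.1, 121.6]
ee_rot: [180.0, 0.1, -45.5]
force: [0.8, -1.2, -2.1]
gripper_width: 35.9
(array([-1.723e+02, -3.954e+02, -1.000e-01]), array([-3.000e-02,  1.000e-01, -4.549e+01]))
```

```bash
python3 -m creep '[[1,-21.5,-49.4,0,0,0,0],[1,-21.5,-49.4,0,0,0,0],[1,-21.5,-49.4,0,0,0,0],[1,-21.5,-49.4,0,0,0,0],[1,-21.5,-49.4,0,0,0,0]]' 25
python3 -m creep '[[1,-21.5,-49.4,0,0,0,0],[1,-21.5,-49.4,0,0,0,0],[1,-21.5,-49.4,0,0,0,0],[1,0,0,0,0,0,-9.1],[1,0,0,0,0,0,-9.1]]' 25
python3 -m creep '[[1,0,0,0,0,0,-9.1],[1,0,0,0,0,0,-9.1],[1,0,0,0,0,0,-9.1],[1,0,0,0,0,0,0]]' 25
python3 - <<'E'
from h import *
print(state()['ee_pos'],delta(599.5,66,22,0))
w=grab("wrist","pics/w9.png")
f=w["frame"][120:300,150:450,::-1]
cv2.imwrite("pics/w9c.png",cv2.resize(f,None,fx=2.66,fy=2.66,interpolation=cv2.INTER_CUBIC))
E
```

```text
time_s: 17.52
ee_pos: [540.2, -83.0, 120.8]
ee_rot: [180.0, 0.0, -45.5]
force: [0.8, -0.4, -2.2]
gripper_width: 36.0
time_s: 18.15
ee_pos: [600.1, 66.1, 120.2]
ee_rot: [179.9, 0.1, -26.9]
force: [0.8, 0.1, -2.9]
gripper_width: 35.9
time_s: 18.65
ee_pos: [600.1, 65.1, 120.6]
ee_rot: [180.0, 0.1, -0.1]
force: [0.1, -0.6, -2.4]
gripper_width: 35.6
[600.13032828  65.13800741 120.5698302 ] (array([-0.5, -0.9, 98.6]), array([ 0.  ,  0.08, -0.09]))
```

View pics/w9c.png

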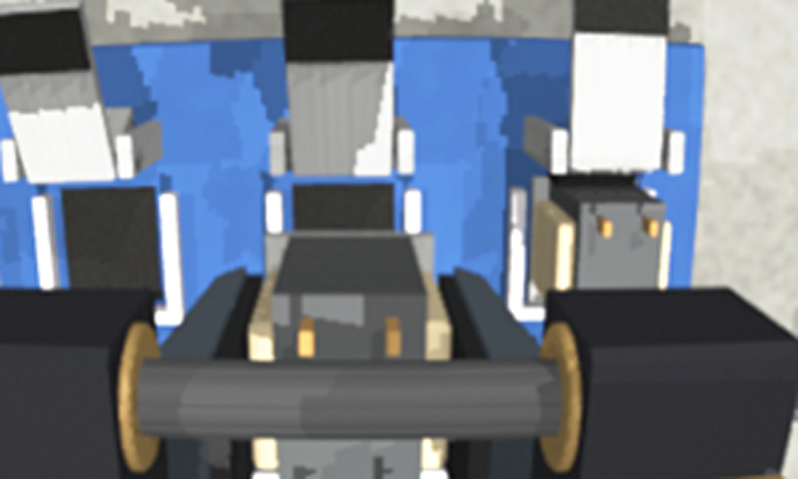

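```bash
python3 - <<'E'
from h import *
w=load('wrist')
o=lambda x,y:(150+x/2.66,120+y/2.66)
print('bottom',[onz(w,'wrist',*o(x,y),109.4).round(1) for x,y in((267,233),(434,233))])
print('top',[onz(w,'wrist',*o(x,y),155.4).round(1) for x,y in((275,295),(424,295))])
print('fences n1',[onz(w,'wrist',*o(x,y),18).round(1) for x,y in((281,212),(405,212))])
print('fences n0 in',[onz(w,'wrist',*o(x,y),18).round(1) for x,y in((525,230),(664,230))])
print('fences n2 in',[onz(w,'wrist',*o(x,y),18).round(1) for x,y in((49,230),(164,230))])
print('n0 coil front bottom/top',[onz(w,'wrist',*o(x,y),56).round(1) for x,y in((550,208),(662,204))])
E
```

```text
bottom [array([623.5,  82.7, 109.4]), array([623.4,  46.7, 109.4])]
top [array([624. ,  77.2, 155.4]), array([623.9,  52.7, 155.4])]
fences n1 [array([608.6,  86.9,  18. ]), array([608.5,  46.9,  18. ])]
fences n0 in [array([602.4,   7.2,  18. ]), array([602.3, -41.7,  18. ])]
fences n2 in [array([603., 166.,  18.]), array([602.8, 125.7,  18. ])]
n0 coil front bottom/top [array([617.7,   8.3,  56. ]), array([619. , -25.5,  56. ])]
```

```bash
python3 -m creep '[[1,-2,-1.2,40,0,0,0],[1,0,0,32,0,0,0],[1,0,0,10,0,0,0],[1,0,0,0,0,0,0]]' 25
python3 -m creep '[[1,0,0,8,0,0,0],[1,0,0,6,0,0,0],[1,0,0,2.8,0,0,0],[1,0,0,0,0,0,0]]' 25
```

```text
time_s: 19.2
ee_pos: [598.7, 66.4, 39.0]
ee_rot: [-180.0, 0.0, -0.0]
force: [-0.5, 0.0, -2.6]
gripper_width: 35.9
time_s: 19.7
ee_pos: [598.6, 66.4, 22.3]
ee_rot: [-180.0, 0.0, 0.0]
force: [0.9, -0.4, -2.2]
gripper_width: 35.4
```

```bash
python3 -m creep '[[1,0,0,0.8,0,0,0],[1,0,0,0.3,0,0,0]]' 25
python3 -m creep '[[0.4,0,0,0,0,0,0],[0.4,0,0,0,0,0,0],[0.4,0,0,0,0,0,0]]'
python3 -m creep '[[0.4,0,0,-20,0,0,0],[0.4,0,0,-40,0,0,0],[0.4,0,0,-50,0,0,0],[0.4,0,0,0,0,0,0]]'
python3 - <<'E'
from h import *
print(state()['ee_pos'])
w=grab("wrist","pics/w10.png");
E
```

```text
time_s: 19.95
ee_pos: [598.9, 66.4, 21.6]
ee_rot: [-180.0, -0.0, 0.0]
force: [-0.4, 0.2, -0.1]
gripper_width: 35.6
time_s: 20.32
ee_pos: [598.9, 66.4, 21.5]
ee_rot: [-180.0, -0.0, 0.0]
force: [-0.1, 0.2, -0.0]
gripper_width: 54.5
time_s: 20.82
ee_pos: [601.7, 66.7, 135.9]
ee_rot: [-179.9, -0.6, 0.0]
force: [-0.1, -0.5, -0.4]
gripper_width: 54.2
[601.65498608  66.65670299 135.86879341]
```

View pics/w10.png

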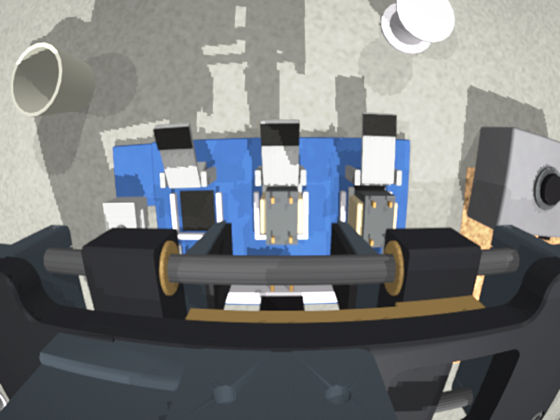

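```bash
python3 -m creep '[[1,35,0,-5,0,0,0],[1,34,0,0,0,0,0],[1,0,0,0,0,0,0],[1,0,0,0,0,0,0]]' 20
python3 -m creep '[[1,0,0,25,0,0,0],[1,0,0,20,0,0,0],[1,0,0,6,0,0,0],[1,0,0,0,0,0,0]]'
python3 -m creep '[[1,2,0,5,0,0,0],[1,0,0,4,0,0,0],[1,0,0,4,0,0,0],[1,0,0,0,0,0,0]]'
python3 -m creep '[[1,0,0,4,0,0,0],[1,0,0,0,0,0,0]]'
python3 -m creep '[[1,0,0,4,0,0,0],[1,0,0,0,0,0,0]]'
```

```text
time_s: 21.38
ee_pos: [666.2, 66.3, 134.4]
ee_rot: [180.0, 0.2, 0.0]
force: [0.2, -0.1, -0.4]
gripper_width: 17.3
time_s: 21.88
ee_pos: [667.1, 66.4, 85.1]
ee_rot: [-180.0, 0.1, 0.0]
force: [-0.4, 0.1, -0.2]
gripper_width: 0.5
time_s: 22.38
ee_pos: [672.3, 66.5, 74.1]
ee_rot: [-180.0, -0.4, 0.0]
force: [2.6, -0.1, 6.9]
gripper_width: 0.6
time_s: 22.62
ee_pos: [674.0, 66.5, 71.2]
ee_rot: [-180.0, -0.6, 0.0]
force: [4.6, -0.1, 7.4]
gripper_width: 0.4
time_s: 22.88
ee_pos: [672.0, 66.5, 65.9]
ee_rot: [-180.0, -0.3, 0.0]
force: [1.8, 0.2, 2.3]
gripper_width: 0.6
```

Same force profile; finish, lift, then go to coil C.

```bash
python3 -m creep '[[1,0,0,4,0,0,0],[1,0,0,0,0,0,0]]'
python3 -m creep '[[1,0,0,4,0,0,0],[1,0,0,0,0,0,0]]'
python3 -m creep '[[1,0,0,3,0,0,0],[1,0,0,0,0,0,0]]'
python3 -m creep '[[1,0,0,-30,0,0,0],[1,0,0,-60,0,0,0],[1,-50,0,-15,0,0,0],[1,-50,0,0,0,0,0],[1,0,0,0,0,0,0]]'
python3 - <<'E'
from h import *
print(delta(587,-353.5,165,41))
w=grab("wrist","pics/w11.png");
E
```

```text
time_s: 23.12
ee_pos: [667.9, 66.3, 58.7]
ee_rot: [180.0, 0.3, 0.0]
force: [-0.7, -0.6, -0.1]
gripper_width: 0.6
time_s: 23.38
ee_pos: [668.9, 66.3, 55.3]
ee_rot: [180.0, 0.1, 0.0]
force: [-0.3, 0.3, 0.7]
gripper_width: 0.8
time_s: 23.62
ee_pos: [669.8, 66.4, 53.6]
ee_rot: [-180.0, -0.0, 0.0]
force: [0.2, -0.1, 1.8]
gripper_width: 0.7
time_s: 24.25
ee_pos: [565.5, 66.2, 158.2]
ee_rot: [180.0, 0.2, 0.0]
force: [1.0, 0.0, 0.1]
gripper_width: 0.1
(array([ 21.2, 419.7,  -6.7]), array([ -0.06,   0.2 , -40.97]))
```

View pics/w11.png

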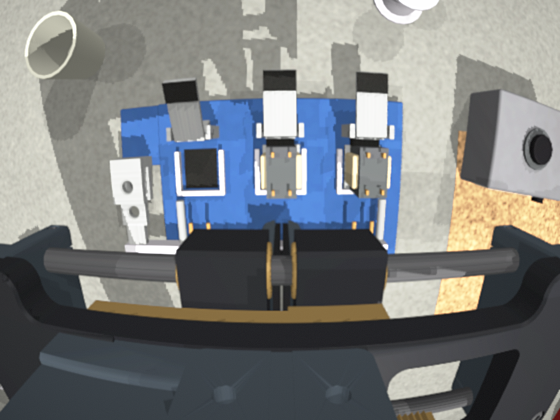

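```bash
python3 -m creep '[[0.2,3,60,-1,0,0,0],[0.2,3,60,-1,0,0,0],[0.2,3,60,-1,0,0,0],[0.2,3,60,-1,0,0,0],[0.2,3,60,-1,0,0,0]]'
python3 -m creep '[[0.2,3,60,-1,0,0,0],[0.2,3,60,-1,0,0,0],[0.2,0,0,0,0,0,-10.2],[0.2,0,0,0,0,0,-10.2],[0.2,0,0,0,0,0,-10.2]]'
python3 -m creep '[[0.2,0,0,8,0,0,-10.2],[0.2,0,0,8,0,0,0]]'
python3 - <<'E'
from h import *
s=state();print(s['time_s'],s['ee_pos'],s['ee_rot'],s['qpos'])
g=grab("wrist","pics/w12.png")
f=g["frame"][130:280,180:380,::-1]
cv2.imwrite("pics/w12c.png",cv2.resize(f,None,fx=4,fy=4,interpolation=cv2.INTER_CUBIC))
E
```

```text
time_s: 24.92
ee_pos: [586.3, -236.4, 163.1]
ee_rot: [180.0, -0.1, 0.0]
force: [0.6, -0.1, 0.1]
gripper_width: 47.6
time_s: 25.55
ee_pos: [592.0, -355.0, 164.5]
ee_rot: [180.0, -0.0, 30.9]
force: [0.8, 0.4, 0.1]
gripper_width: 73.0
time_s: 25.8
ee_pos: [591.8, -354.5, 148.5]
ee_rot: [180.0, -0.0, 40.7]
force: [-0.2, 0.3, -0.6]
gripper_width: 72.9
25.8 [ 591.84185757 -354.50009159  148.47419057] [ 1.79952729e+02 -1.64751934e-02  4.06812561e+01] [-3.18765503e+01  3.10212475e+01  7.85339422e+01  1.64373795e-03
  7.03947744e+01  1.74416495e+01]
```

View pics/w12.png

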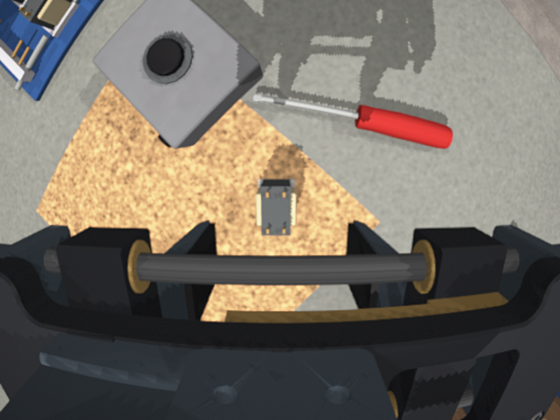

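View pics/w12c.png

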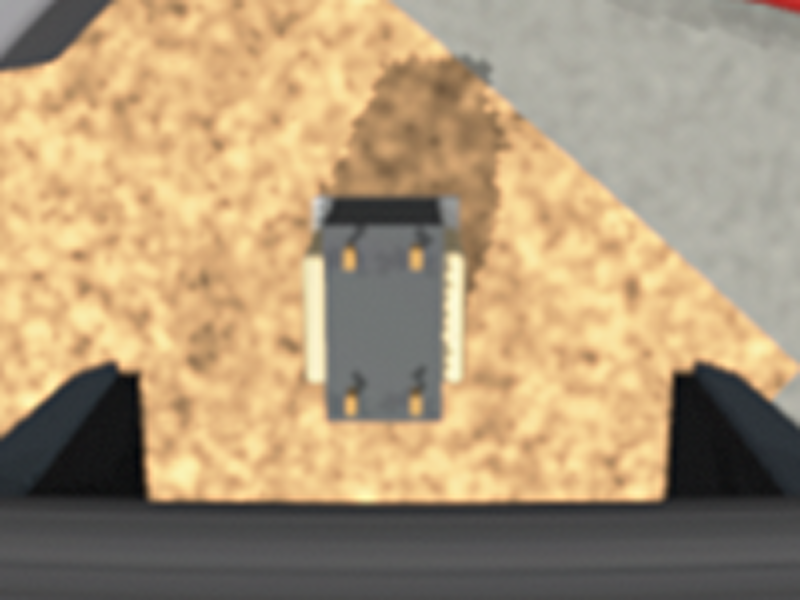

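```bash
python3 - <<'E'
from h import *
w=load('wrist')
for nm,T,z in(("term",[(349,260),(416,260),(351,404),(416,404)],49),("top",[(325,226),(440,226),(327,421),(442,421)],46)):
    r=coil(w,'wrist',[(180+a/4,130+b/4) for a,b in T],z);print(nm,r, delta(*r[0],11,r[3]))
E
```

```text
term (array([ 587.2, -353.7]), 'long', np.float64(31.8), np.float64(40.8), 'short', np.float64(14.1), np.float64(130.6)) (array([ -2.7,  -2.4, 136.1]), array([-0.1 ,  0.03, -0.17]))
top (array([ 588. , -353.1]), 'long', np.float64(43.5), np.float64(41.0), 'short', np.float64(24.9), np.float64(130.6)) (array([ -1.7,  -2.4, 136.1]), array([-0.1 ,  0.03, -0.37]))
```

```bash
python3 -m creep '[[0.2,-2,-2.4,45,0,0,0],[0.2,0,0,45,0,0,0],[0.2,0,0,32,0,0,0],[0.2,0,0,14.5,0,0,0],[0.2,0,0,0,0,0,0]]' 25
python3 -m creep '[[1,0,0,0,0,0,0],[1,0,0,0,0,0,0],[1,0,0,0,0,0,0],[1,0,0,0,0,0,0]]' 25
python3 -m creep '[[1,0,0,-30,0,0,0],[1,0,0,-40,0,0,0],[1,0,0,-45,0,0,0],[1,0,0,-30,0,0,0]]' 25
python3 - <<'E'
from h import *
print(delta(600,146,150,0))
E
```

```text
time_s: 26.48
ee_pos: [587.7, -353.2, 12.0]
ee_rot: [-179.9, 0.0, 40.7]
force: [0.4, -0.8, 0.3]
gripper_width: 73.2
time_s: 26.98
ee_pos: [587.6, -353.0, 13.2]
ee_rot: [-180.0, -0.0, 40.8]
force: [-0.4, 2.6, 2.9]
gripper_width: 36.4
time_s: 27.48
ee_pos: [587.9, -353.3, 159.6]
ee_rot: [179.9, -0.0, 40.8]
force: [-0.1, -0.7, -2.2]
gripper_width: 35.8
(array([ 335.4, -370. ,    9.3]), array([ 0.07, -0.06, 40.81]))
```

```bash
python3 -m creep '[[1,37.3,-41.1,0,0,0,0],[1,37.3,-41.1,0,0,0,0],[1,37.3,-41.1,0,0,0,0],[1,37.3,-41.1,0,0,0,0],[1,37.3,-41.1,0,0,0,0]]' 25
python3 -m creep '[[1,37.3,-41.1,0,0,0,0],[1,37.3,-41.1,0,0,0,0],[1,37.3,-41.1,0,0,0,0],[1,37.3,-41.1,0,0,0,0],[1,0,0,0,0,0,10.2]]' 25
python3 -m creep '[[1,0,0,0,0,0,10.2],[1,0,0,0,0,0,10.2],[1,0,0,0,0,0,10.2],[1,0,0,36,0,0,0],[1,0,0,0,0,0,0]]' 25
python3 - <<'E'
from h import *
print(state()['ee_pos'],delta(600,146,23.2,0))
w=grab("wrist","pics/w13.png")
f=w["frame"][120:300,150:450,::-1]
cv2.imwrite("pics/w13c.png",cv2.resize(f,None,fx=2.66,fy=2.66,interpolation=cv2.INTER_CUBIC))
E
```

```text
time_s: 28.1
ee_pos: [593.9, -73.9, 157.3]
ee_rot: [-180.0, 0.0, 40.8]
force: [1.3, 0.5, -2.4]
gripper_width: 36.1
time_s: 28.72
ee_pos: [599.3, 150.3, 157.1]
ee_rot: [-179.9, 0.0, 30.6]
force: [0.3, -1.4, -3.4]
gripper_width: 35.8
time_s: 29.35
ee_pos: [597.2, 145.6, 118.7]
ee_rot: [179.9, 0.5, 0.0]
force: [-0.6, -0.7, -3.1]
gripper_width: 35.9
[597.24353812 145.61539035 118.71770797] (array([ 3.5, -0.5, 95.5]), array([0.1 , 0.45, 0.01]))
```

View pics/w13c.png

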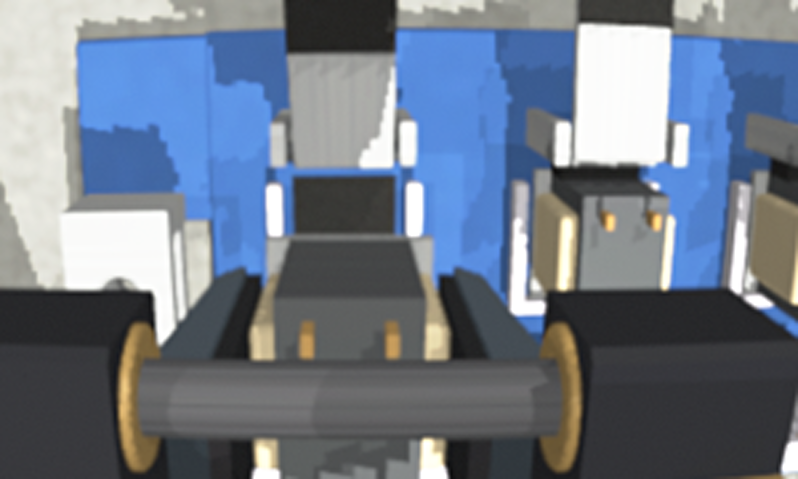

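```bash
python3 - <<'E'
from h import *
w=load('wrist')
o=lambda x,y:(150+x/2.66,120+y/2.66)
print('bottom',[onz(w,'wrist',*o(x,y),105.5).round(1) for x,y in((267,236),(434,236))])
print('top',[onz(w,'wrist',*o(x,y),151.5).round(1) for x,y in((275,297),(424,297))])
print('fences n2',[onz(w,'wrist',*o(x,y),18).round(1) for x,y in((282,210),(406,210))])
E
python3 -m creep '[[1,0,0,0,0,0,0]]'
```

```text
bottom [array([619.4, 163.4, 105.5]), array([619.3, 127. , 105.5])]
top [array([620.4, 157.9, 151.5]), array([620.3, 133.2, 151.5])]
fences n2 [array([606.1, 166.7,  18. ]), array([606.1, 127.1,  18. ])]
time_s: 29.52
ee_pos: [600.8, 146.4, 122.9]
ee_rot: [-180.0, -0.1, 0.0]
force: [0.3, -0.0, -1.6]
gripper_width: 35.8
```

```bash
python3 -m creep '[[1,-1.4,0,40,0,0,0],[1,0,0,32,0,0,0],[1,0,0,10,0,0,0],[1,0,0,0,0,0,0]]' 25
python3 -m creep '[[1,0,0,8,0,0,0],[1,0,0,6,0,0,0],[1,0,0,2,0,0,0],[1,0,0,0,0,0,0]]' 25
```

```text
time_s: 30.02
ee_pos: [599.3, 146.4, 40.4]
ee_rot: [-180.0, -0.1, 0.0]
force: [0.1, -0.8, -2.6]
gripper_width: 36.0
time_s: 30.52
ee_pos: [598.6, 146.2, 23.7]
ee_rot: [-180.0, 0.0, 0.0]
force: [0.2, -0.9, -2.7]
gripper_width: 35.9
```

```bash
python3 -m creep '[[1,0,0,0.5,0,0,0],[1,0,0,0,0,0,0]]' 25
python3 -m creep '[[0.4,0,0,0,0,0,0],[0.4,0,0,0,0,0,0],[0.4,0,0,0,0,0,0]]'
python3 -m creep '[[0.4,0,0,-20,0,0,0],[0.4,0,0,-40,0,0,0],[0.4,0,0,-50,0,0,0],[0.4,0,0,0,0,0,0]]'
python3 - <<'E'
from h import *
print(state()['ee_pos'])
w=grab("wrist","pics/w14.png");
E
```

```text
time_s: 30.78
ee_pos: [598.7, 146.3, 23.4]
ee_rot: [-180.0, -0.0, 0.0]
force: [0.9, -0.1, -1.9]
gripper_width: 36.2
time_s: 31.15
ee_pos: [598.8, 146.3, 23.6]
ee_rot: [-180.0, -0.0, 0.0]
force: [-1.3, -0.6, -0.4]
gripper_width: 54.5
time_s: 31.65
ee_pos: [601.5, 146.9, 138.1]
ee_rot: [-179.9, -0.6, 0.0]
force: [-0.3, -0.9, -0.1]
gripper_width: 54.5
[601.54697465 146.91578651 138.05647018]
```

View pics/w14.png

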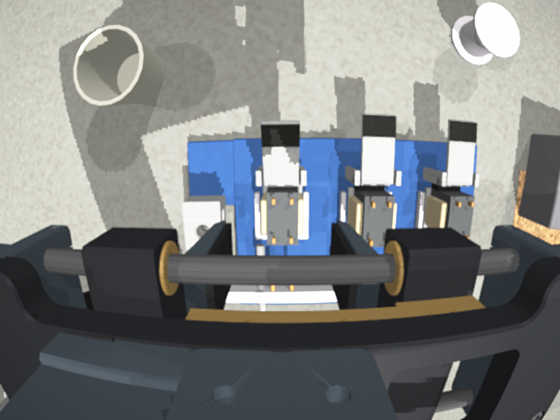

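```bash
python3 -m creep '[[1,35,0,-5,0,0,0],[1,33,0,0,0,0,0],[1,0,0,0,0,0,0],[1,0,0,0,0,0,0]]' 20
python3 -m creep '[[1,0,0,25,0,0,0],[1,0,0,20,0,0,0],[1,0,0,8,0,0,0],[1,0,0,0,0,0,0]]'
python3 -m creep '[[1,2,0,5,0,0,0],[1,0,0,4,0,0,0],[1,0,0,4,0,0,0],[1,0,0,0,0,0,0]]'
python3 -m creep '[[1,0,0,4,0,0,0],[1,0,0,0,0,0,0]]'
python3 -m creep '[[1,0,0,4,0,0,0],[1,0,0,0,0,0,0]]'
```

```text
time_s: 32.2
ee_pos: [665.2, 146.0, 136.5]
ee_rot: [180.0, 0.2, 0.0]
force: [-0.4, 0.7, -1.0]
gripper_width: 17.7
time_s: 32.7
ee_pos: [665.8, 146.3, 84.9]
ee_rot: [180.0, 0.1, 0.0]
force: [-0.1, 0.5, -0.8]
gripper_width: 0.4
time_s: 33.2
ee_pos: [671.2, 146.4, 74.2]
ee_rot: [-180.0, -0.4, 0.0]
force: [2.5, -0.3, 5.8]
gripper_width: 0.7
time_s: 33.45
ee_pos: [672.9, 146.4, 71.2]
ee_rot: [-179.9, -0.6, 0.0]
force: [5.0, -0.2, 8.9]
gripper_width: 0.6
time_s: 33.7
ee_pos: [670.6, 146.4, 65.8]
ee_rot: [-179.9, -0.3, 0.0]
force: [1.3, 0.1, 2.5]
gripper_width: 0.2
```

```bash
python3 -m creep '[[1,0,0,4,0,0,0],[1,0,0,0,0,0,0]]'
python3 -m creep '[[1,0,0,4,0,0,0],[1,0,0,0,0,0,0]]'
python3 -m creep '[[1,0,0,3,0,0,0],[1,0,0,0,0,0,0]]'
python3 -m creep '[[1,0,0,-30,0,0,0],[1,0,0,-60,0,0,0],[1,-50,0,-15,0,0,0],[1,-60,0,0,0,0,0],[1,-20,40,0,0,0,0]]'
python3 -m creep '[[1,-25,40,0,0,0,0],[1,-50,0,0,0,0,0],[1,0,0,0,0,0,0]]'
python3 - <<'E'
from h import *
print(state()['ee_pos'],delta(475,66,42,0))
w=grab("wrist","pics/w15.png");
f=w["frame"][0:230,150:450,::-1]
cv2.imwrite("pics/w15c.png",cv2.resize(f,None,fx=2.6,fy=2.6,interpolation=cv2.INTER_CUBIC))
E
```

```text
time_s: 33.95
ee_pos: [666.9, 146.0, 58.7]
ee_rot: [180.0, 0.2, 0.0]
force: [0.3, 0.6, -0.0]
gripper_width: 0.2
time_s: 34.2
ee_pos: [667.9, 146.2, 55.3]
ee_rot: [180.0, 0.1, 0.0]
force: [0.0, 0.8, 0.2]
gripper_width: 0.4
time_s: 34.45
ee_pos: [668.8, 146.3, 53.6]
ee_rot: [-180.0, -0.0, 0.0]
force: [0.1, 0.2, 1.2]
gripper_width: 0.6
time_s: 35.08
ee_pos: [535.4, 107.4, 158.6]
ee_rot: [-180.0, 0.1, 0.2]
force: [1.1, -0.5, -0.3]
gripper_width: 0.0
time_s: 35.45
ee_pos: [459.9, 65.6, 158.0]
ee_rot: [180.0, 0.2, -0.0]
force: [-0.0, 0.8, 0.1]
gripper_width: 0.7
[459.86378773  65.60580204 158.03197385] (array([ 15.5,  -0.4, 116. ]), array([ 0.01,  0.17, -0.02]))
```

View pics/w15c.png

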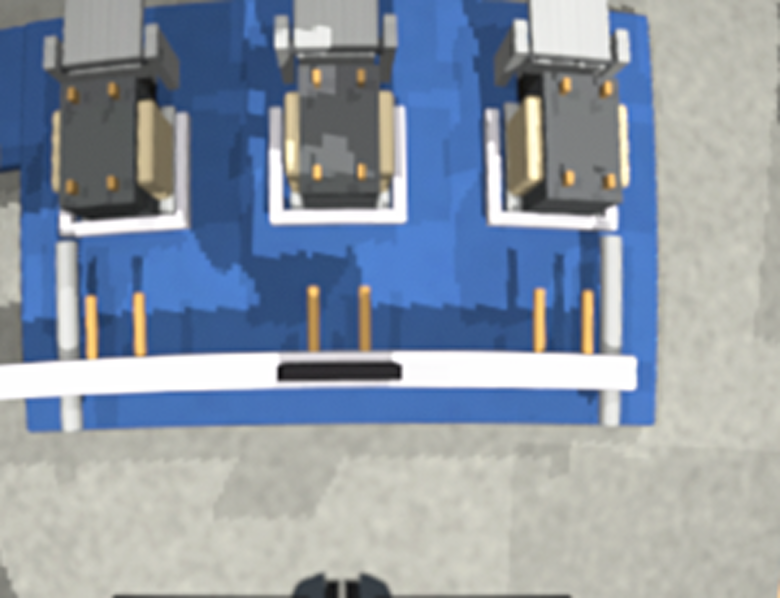

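```bash
python3 - <<'E'
from h import *
g=grab("side");
f=g["frame"][200:340,200:360,::-1]
cv2.imwrite("pics/s15c.png",cv2.resize(f,None,fx=4.2,fy=4.2,interpolation=cv2.INTER_CUBIC))
E
```

```text
(no output)
```

View pics/s15c.png

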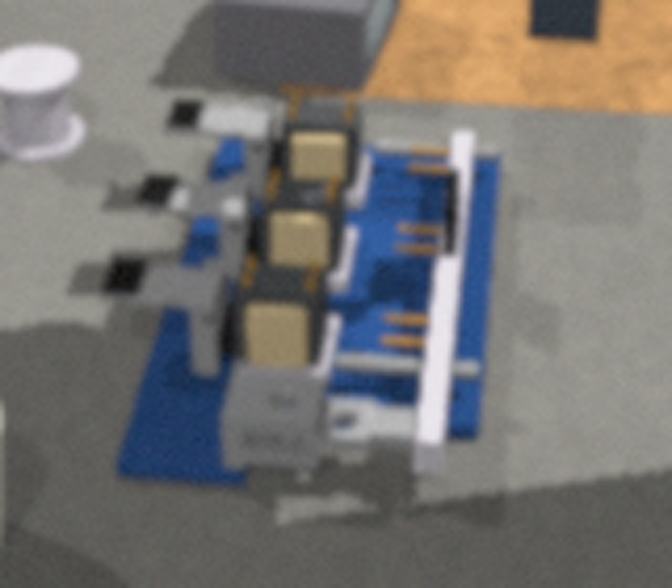

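All three paddles are level, all coils upright against the front fences. Next, push the bar.

```bash
python3 -m creep '[[1,5,0,40,0,0,0],[1,0,0,40,0,0,0],[1,0,0,34,0,0,0],[1,0,0,0,0,0,0]]' 20
python3 -m creep '[[1,12,0,0,0,0,0],[1,8,0,0,0,0,0],[1,6,0,0,0,0,0],[1,0,0,0,0,0,0]]'
python3 -m creep '[[1,6,0,0,0,0,0],[1,6,0,0,0,0,0],[1,0,0,0,0,0,0]]'
python3 -m creep '[[1,6,0,0,0,0,0],[1,6,0,0,0,0,0],[1,0,0,0,0,0,0]]'
```

```text
time_s: 36.05
ee_pos: [468.1, 66.3, 42.2]
ee_rot: [180.0, 0.3, 0.0]
force: [-0.6, -0.1, 0.2]
gripper_width: 0.7
time_s: 36.55
ee_pos: [495.5, 66.3, 44.8]
ee_rot: [-180.0, -0.1, 0.0]
force: [0.1, -0.5, 0.2]
gripper_width: 0.5
time_s: 36.92
ee_pos: [507.3, 66.2, 44.2]
ee_rot: [-180.0, -0.1, 0.0]
force: [-0.3, -0.2, 0.1]
gripper_width: 0.5
time_s: 37.3
ee_pos: [519.7, 66.3, 44.2]
ee_rot: [-180.0, -0.1, 0.0]
force: [0.2, 0.4, -0.0]
gripper_width: 0.1
```

```bash
python3 - <<'E'
from h import *
g=grab("side");
f=g["frame"][150:340,200:440,::-1]
cv2.imwrite("pics/s16c.png",cv2.resize(f,None,fx=3,fy=3,interpolation=cv2.INTER_CUBIC))
w=grab("wrist","pics/w16.png")
E
```

```text
(no output)
```

View pics/s16c.png

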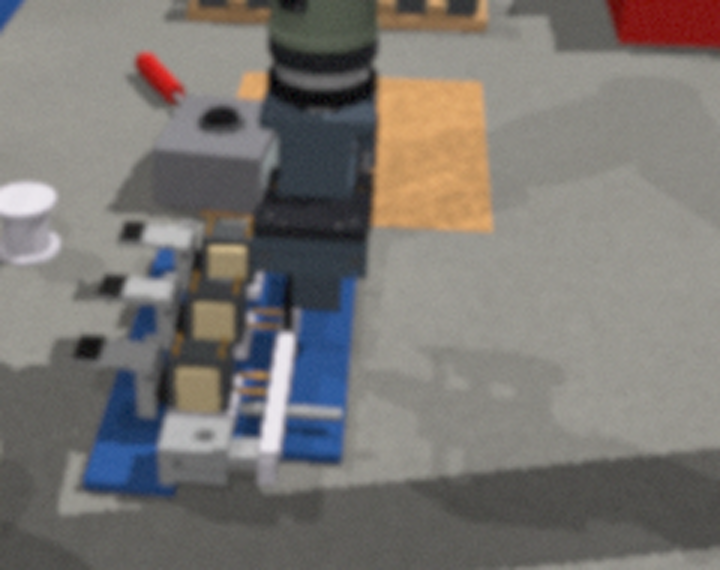

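View pics/w16.png

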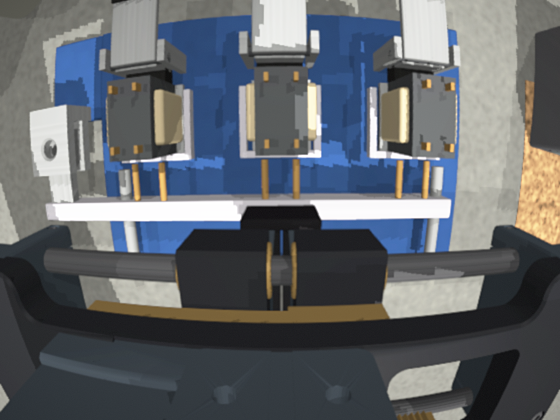

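```bash
python3 -m creep '[[1,6,0,0,0,0,0],[1,0,0,0,0,0,0]]'
python3 -m creep '[[1,4,0,0,0,0,0],[1,0,0,0,0,0,0]]'
python3 -m creep '[[1,3,0,0,0,0,0],[1,0,0,0,0,0,0]]'
```

```text
time_s: 37.65
ee_pos: [522.0, 66.2, 44.0]
ee_rot: [180.0, 0.4, 0.0]
force: [-7.0, 0.5, 4.5]
gripper_width: 0.4
time_s: 37.9
ee_pos: [521.9, 66.1, 43.7]
ee_rot: [180.0, 0.8, 0.0]
force: [-14.9, 0.8, 11.3]
gripper_width: 0.1
time_s: 38.15
ee_pos: [521.9, 66.0, 43.7]
ee_rot: [180.0, 1.2, -0.0]
force: [-21.1, 1.2, 16.6]
gripper_width: 0.9
```

```bash
python3 -m creep '[[1,-15,0,0,0,0,0],[1,-30,0,-5,0,0,0],[1,-25,0,-50,0,0,0],[1,-15,0,-60,0,0,0],[1,0,0,0,0,0,0]]'
python3 - <<'E'
from h import *
print(state()['ee_pos'])
w=grab("wrist","pics/w17.png");
f=w["frame"][0:190,130:430,::-1]
cv2.imwrite("pics/w17c.png",cv2.resize(f,None,fx=2.66,fy=2.66,interpolation=cv2.INTER_CUBIC))
E
```

```text
time_s: 38.78
ee_pos: [449.8, 66.6, 164.0]
ee_rot: [-179.9, -0.7, 0.0]
force: [1.3, 0.4, 0.2]
gripper_width: 0.8
[449.82938285  66.60439494 163.98389342]
```

View pics/w17c.png

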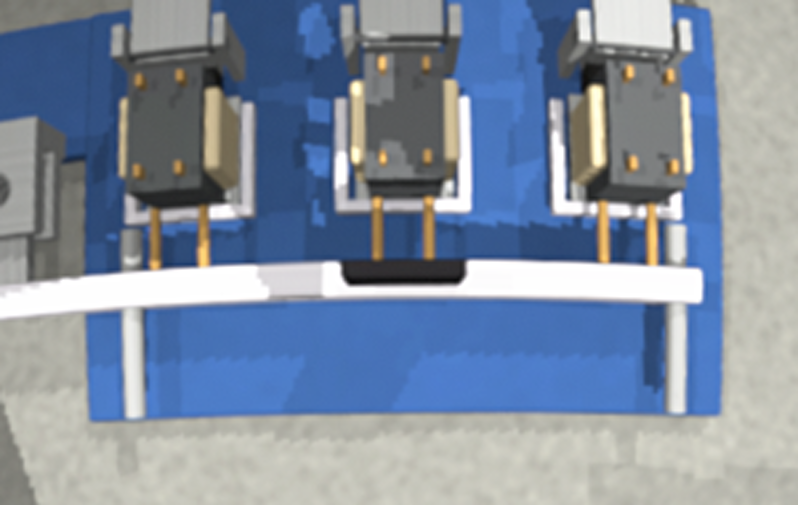

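```bash
python3 - <<'E'
from h import *
w=load('wrist')
o=lambda x,y:(130+x/2.66,0+y/2.66)
print([onz(w,'wrist',*o(x,y),64).round(1) for x,y in((345,284),(463,284),(345,277),(463,277),(345,261),(463,261))])
print('fork',onz(w,'wrist',*o(2,190),40))
E
```

```text
[array([538.4,  84.2,  64. ]), array([538.4,  47.7,  64. ]), array([540.6,  84.2,  64. ]), array([540.6,  47.7,  64. ]), array([545.7,  84.2,  64. ]), array([545.7,  47.7,  64. ])]
fork [583.03057031 211.9380729   40.        ]
```

```bash
python3 -m creep '[[0.5,23,-50,0,0,0,0],[0.5,23,-50,0,0,0,0],[0.5,23,-48,0,0,0,0],[0.5,0,0,0,0,0,0],[0.5,0,0,0,0,0,0]]'
python3 - <<'E'
from h import *
a=onz
print(state()['ee_pos'])
w=grab("wrist","pics/w18.png");
f=w["frame"][70:230,180:420,::-1]
cv2.imwrite("pics/w18c.png",cv2.resize(f,None,fx=3.3,fy=3.3,interpolation=cv2.INTER_CUBIC))
E
```

```text
time_s: 39.45
ee_pos: [514.9, 213.7, 157.5]
ee_rot: [179.9, 0.2, 0.0]
force: [0.1, -0.3, -0.8]
gripper_width: 44.9
[514.93131363 213.71397483 157.54745831]
```

View pics/w18c.png

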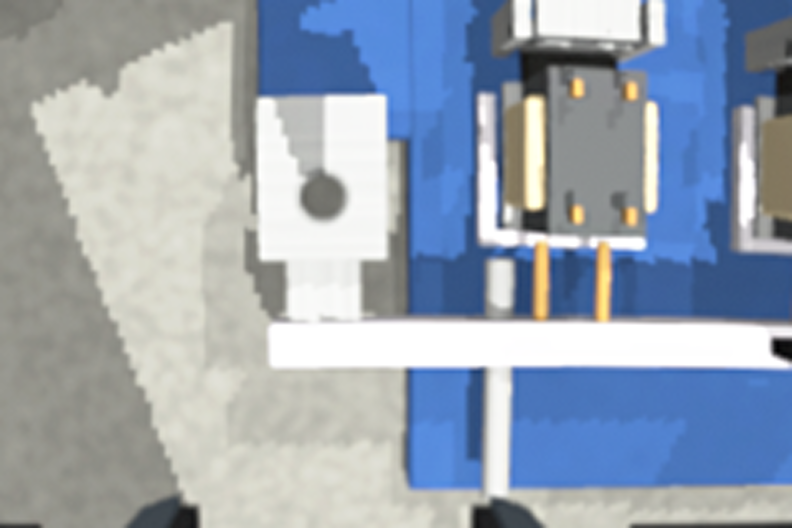

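View pics/w18.png

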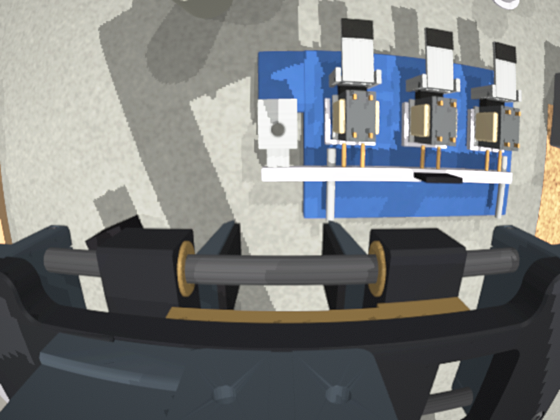

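```bash
python3 - <<'E'
from h import *
w=load('wrist')
o=lambda x,y:(180+x/3.3,70+y/3.3)
print('fork hole',onz(w,'wrist',*o(323,196.5),40).round(1))
g=cv2.cvtColor(w['frame'],cv2.COLOR_RGB2GRAY)[110:150,258:298]
m=(g<130).astype(np.uint8);n,l,st,c=cv2.connectedComponentsWithStats(m);print(st[:,:5].tolist(),c.round(2).tolist())
print('fork corners',[onz(w,'wrist',*o(x,y),40).round(1).tolist() for x,y in((257,96),(387,96),(257,261),(387,261))])
print(delta(460,380,168,0))
E
```

```text
fork hole [582.9 216.2  40. ]
[[0, 0, 40, 40, 1478], [14, 12, 12, 14, 122]] [[19.52, 19.54], [19.29, 18.98]]
fork corners [[610.1, 233.6, 40.0], [610.0, 199.3, 40.0], [565.7, 233.9, 40.0], [565.7, 199.2, 40.0]]
(array([ -54.9, -166.7,  -10.1]), array([ 0.07,  0.13, -0.01]))
```

```bash
python3 -m creep '[[0.5,-18,-55,-4,0,0,0],[0.5,-18,-56,-3,0,0,0],[0.5,-18,-56,-3,0,0,0],[0.5,0,0,0,0,0,0],[0.5,0,0,0,0,0,0]]'
python3 - <<'E'
from h import *
print(onz(load('wrist'),'wrist',277.29,128.98,40))
s=state();print(s['ee_pos'],s['qpos'].round(1))
w=grab("wrist","pics/w19.png");
f=w["frame"][130:280,180:380,::-1]
cv2.imwrite("pics/w19c.png",cv2.resize(f,None,fx=4,fy=4,interpolation=cv2.INTER_CUBIC))
E
```

```text
time_s: 40.12
ee_pos: [461.5, 379.7, 169.0]
ee_rot: [179.9, 0.0, -0.0]
force: [0.2, -1.0, -0.3]
gripper_width: 45.3
[583.41332217 216.74261313  40.        ]
[461.49196762 379.7106961  168.97753097] [ 38.4  22.1  90.5  -0.   67.4 128.4]
```

View pics/w19c.png

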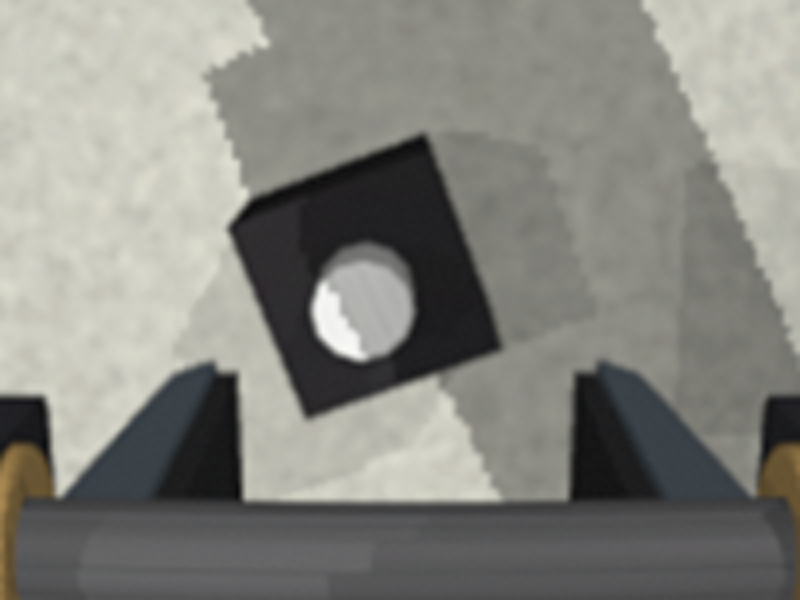

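```bash
python3 - <<'E'
from h import *
w=load('wrist')
o=lambda x,y:(180+x/4,130+y/4)
P=onz(w,'wrist',*o(362.5,310),68);print(P.round(1),[onz(w,'wrist',*o(x,y),68).round(1) for x,y in((310,310),(414,310),(362,258),(362,363))])
print('block',np.mean([onz(w,'wrist',*o(x,y),46) for x,y in((250,200),(427,135),(500,348),(307,417))],0).round(1))
print('block2',np.mean([onz(w,'wrist',*o(x,y),46) for x,y in((232,230),(433,150),(500,348),(307,417))],0).round(1))
print(delta(P[0],P[1],48.5,0))
E
```

```text
[463.5 388.5  68. ] [array([463.6, 399.8,  68. ]), array([463.5, 377.5,  68. ]), array([474.9, 388.5,  68. ]), array([451.8, 388.7,  68. ])]
block [466.1 387.2  46. ]
block2 [463.5 388.   46. ]
(array([  1.8,  -9.3, 120.6]), array([ 0.06,  0.02, -0.08]))
```

```bash
python3 -m creep '[[0.5,1.8,-9.3,45,0,0,0],[0.5,0,0,40,0,0,0],[0.5,0,0,24,0,0,0],[0.5,0,0,8,0,0,0],[0.5,0,0,0,0,0,0]]' 20
python3 -m creep '[[0.5,0,0,2,0,0,0],[0.5,0,0,0,0,0,0]]' 20
```

```text
time_s: 40.8
ee_pos: [464.0, 389.6, 52.5]
ee_rot: [180.0, -0.0, -0.1]
force: [0.5, -0.1, 0.0]
gripper_width: 45.6
time_s: 41.05
ee_pos: [463.9, 390.8, 51.2]
ee_rot: [-179.9, -0.1, 0.0]
force: [-0.2, -0.4, -0.0]
gripper_width: 45.4
```

```bash
python3 -m creep '[[0.5,0,2,1.5,0,0,0],[0.5,0,0,0,0,0,0]]' 20
python3 -m creep '[[1,0,0,0,0,0,0],[1,0,0,0,0,0,0],[1,0,0,0,0,0,0],[1,0,0,0,0,0,0]]' 20
```

```text
time_s: 41.3
ee_pos: [463.3, 388.4, 48.9]
ee_rot: [-180.0, -0.0, 0.0]
force: [0.1, 0.5, -0.7]
gripper_width: 45.4
time_s: 41.8
ee_pos: [463.4, 388.6, 48.8]
ee_rot: [-180.0, -0.0, 0.0]
force: [1.1, 1.8, -0.1]
gripper_width: 21.4
```

```bash
python3 -m creep '[[1,0,0,-15,0,0,0],[1,0,0,-25,0,0,0],[1,0,0,-30,0,0,0],[1,0,0,-20,0,0,0],[1,0,0,0,0,0,0]]' 20
python3 - <<'E'
from h import *
s=state();print(s['ee_pos'],delta(583.4,216.0,138,0))
w=grab("wrist","pics/w20.png");
f=w["frame"][130:310,180:380,::-1]
cv2.imwrite("pics/w20c.png",cv2.resize(f,None,fx=3.3,fy=3.3,interpolation=cv2.INTER_CUBIC))
E
```

```text
time_s: 42.42
ee_pos: [464.4, 389.4, 141.4]
ee_rot: [-179.8, -0.2, 0.0]
force: [-0.6, -0.7, -0.4]
gripper_width: 21.2
[464.41201684 389.35533199 141.35799406] (array([118.9, 173.4,   3.3]), array([-0.19, -0.23,  0.01]))
```

View pics/w20c.png

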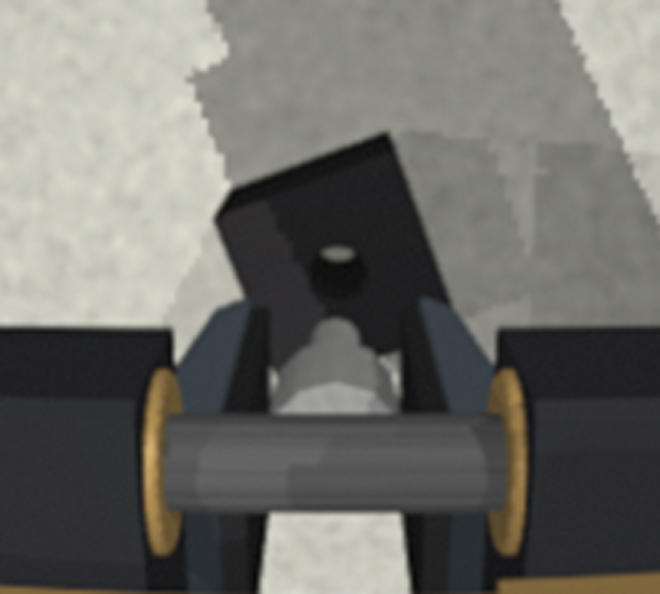

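```bash
python3 -m creep '[[1,30,43.4,0,0,0,0],[1,30,43.4,0,0,0,0],[1,30,43.4,0,0,0,0],[1,29,43.3,0,0,0,0],[1,0,0,0,0,0,0]]' 20
python3 -m creep '[[1,0,0,0,0,0,0],[1,0,0,0,0,0,0]]' 20
python3 - <<'E'
from h import *
s=state();print(s['ee_pos'],delta(583.4,216.0,138,0))
w=load('wrist')
o=lambda x,y:(180+x/3.3,130+y/3.3)
print('w20 tip far',onz(w,'wrist',*o(337,318),102.6),'blockhole',onz(w,'wrist',*o(338,270),46))
w=grab("wrist","pics/w21.png");
f=w["frame"][130:310,180:380,::-1]
cv2.imwrite("pics/w21c.png",cv2.resize(f,None,fx=3.3,fy=3.3,interpolation=cv2.INTER_CUBIC))
E
```

```text
time_s: 43.1
ee_pos: [583.5, 211.8, 137.3]
ee_rot: [179.9, 0.1, -0.3]
force: [-0.7, 0.2, -1.0]
gripper_width: 21.3
time_s: 43.35
ee_pos: [581.5, 216.0, 138.3]
ee_rot: [-180.0, 0.1, 0.1]
force: [0.2, -0.8, -1.0]
gripper_width: 21.5
[581.47500179 216.03075598 138.28890097] (array([1.9, 0. , 0.3]), array([-0.  ,  0.07,  0.09]))
w20 tip far [468.41181297 388.76135986 102.6       ] blockhole [464.47295179 388.4874447   46.        ]
```

View pics/w21c.png

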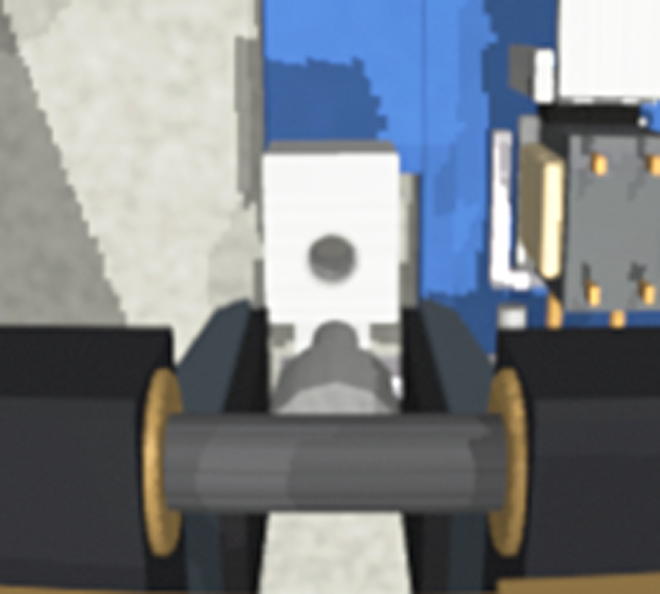

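```bash
python3 - <<'E'
from h import *
w=load('wrist');s=state()
o=lambda x,y:(180+x/3.3,130+y/3.3)
g=cv2.cvtColor(w['frame'],cv2.COLOR_RGB2GRAY)[195:223,265:296]
m=(g<165).astype(np.uint8);n,l,st,c=cv2.connectedComponentsWithStats(m);print(st.tolist(),c.round(2).tolist())
print('hole',onz(w,'wrist',*o(332,259),40).round(1),'tipfar',onz(w,'wrist',*o(336,321),99.5).round(1),s['ee_pos'])
E
```

```text
[[0, 0, 31, 28, 723], [9, 6, 13, 14, 145]] [[14.99, 13.64], [15.05, 12.79]]
hole [583.2 216.4  40. ] tipfar [584.6 215.5  99.5] [581.56502875 216.14803882 138.49803206]
```

```bash
python3 -m creep '[[1,2,-0.9,25,0,0,0],[1,0,0,20,0,0,0],[1,0,0,8,0,0,0],[1,0,0,0,0,0,0],[1,0,0,0,0,0,0]]' 20
python3 - <<'E'
from h import *
s=state();print(s['ee_pos'],s['ee_rot'],s['force'])
w=grab("wrist","pics/w22.png");
f=w["frame"][150:310,200:360,::-1]
cv2.imwrite("pics/w22c.png",cv2.resize(f,None,fx=3.7,fy=3.7,interpolation=cv2.INTER_CUBIC))
g=grab("side")
f=g["frame"][230:340,200:360,::-1]
cv2.imwrite("pics/s22c.png",cv2.resize(f,None,fx=4.5,fy=4.5,interpolation=cv2.INTER_CUBIC))
E
```

```text
time_s: 44.02
ee_pos: [584.9, 216.4, 86.7]
ee_rot: [-180.0, -0.1, 0.0]
force: [-0.2, -0.5, -0.2]
gripper_width: 21.4
[584.92237744 216.43515753  86.72678   ] [-1.79959071e+02 -9.87766352e-02  3.58933043e-02] [-0.23930964 -0.50072232 -0.15251778]
```

View pics/w22c.png

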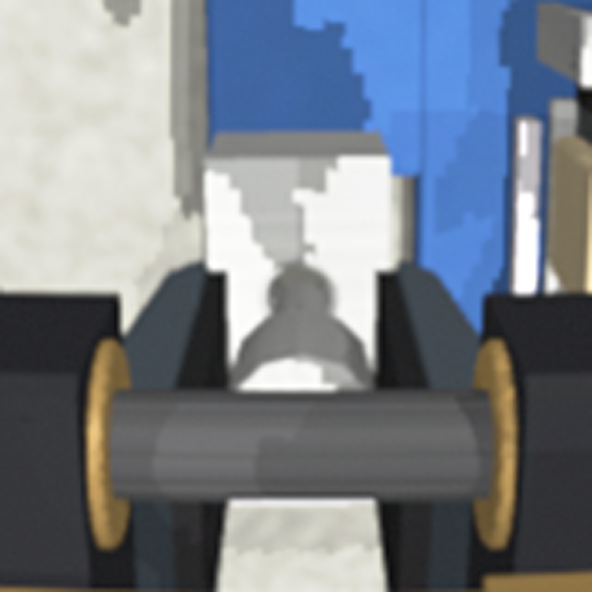

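View pics/s22c.png

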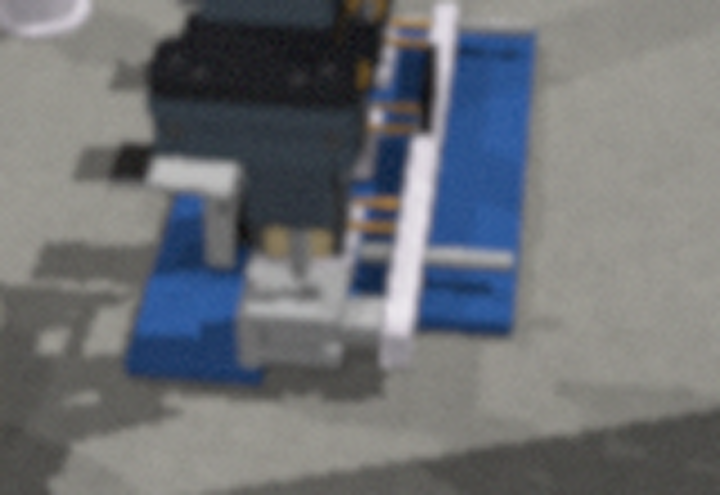

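```bash
python3 - <<'E'
from h import *
w=load('wrist')
f=w["frame"][212:262,255:305,::-1]
cv2.imwrite("pics/w22d.png",cv2.resize(f,None,fx=12,fy=12,interpolation=cv2.INTER_CUBIC))
for P in((583.5,216.6,40),): print(proj(w,'wrist',P))
th=np.linspace(0,2*np.pi,8,endpoint=False)
print('exp hole rim crop px',[((proj(w,'wrist',(583.5+6.25*np.cos(t),216.6+6.25*np.sin(t),40))-[255,212])*12).round().tolist() for t in th])
print('tip axis',((proj(w,'wrist',(584.9,216.0,47.9))-[255,212])*12).round())
E
```

```text
[280.83297879 230.43155048]
exp hole rim crop px [[310.0, 118.0], [233.0, 148.0], [202.0, 221.0], [234.0, 293.0], [310.0, 323.0], [386.0, 293.0], [418.0, 221.0], [386.0, 148.0]]
tip axis [321. 239.]
```

View pics/w22d.png

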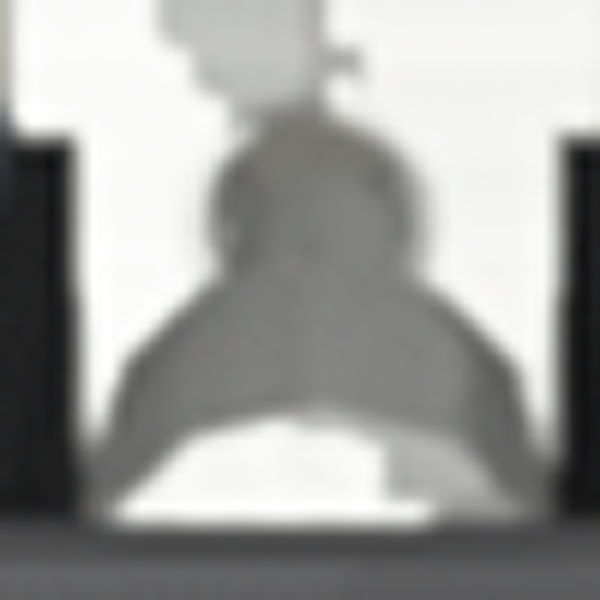

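```bash
python3 -m creep '[[1,-1,0,4,0,0,0],[1,0,0,4,0,0,0],[1,0,0,0,0,0,0]]' 20
python3 -m creep '[[1,0,0,3,0,0,0],[1,0,0,3,0,0,0],[1,0,0,0,0,0,0]]' 20
python3 -m creep '[[1,0,0,3,0,0,0],[1,0,0,3,0,0,0],[1,0,0,0,0,0,0]]' 20
```

```text
time_s: 44.5
ee_pos: [583.1, 215.8, 77.2]
ee_rot: [180.0, 0.1, 0.0]
force: [0.1, 0.1, -0.8]
gripper_width: 21.5
time_s: 44.88
ee_pos: [583.2, 215.9, 71.4]
ee_rot: [180.0, 0.0, 0.0]
force: [0.4, 0.2, -0.1]
gripper_width: 21.9
time_s: 45.25
ee_pos: [583.2, 215.9, 65.4]
ee_rot: [180.0, 0.0, 0.0]
force: [0.5, 0.2, -0.3]
gripper_width: 21.5
```

```bash
python3 -m creep '[[1,0,0,3,0,0,0],[1,0,0,3,0,0,0],[1,0,0,0,0,0,0]]' 20
python3 -m creep '[[1,0,0,3,0,0,0],[1,0,0,3,0,0,0],[1,0,0,0,0,0,0]]' 20
python3 -m creep '[[1,0,0,3,0,0,0],[1,0,0,3,0,0,0],[1,0,0,0,0,0,0]]' 20
```

```text
time_s: 45.62
ee_pos: [583.2, 215.9, 59.4]
ee_rot: [180.0, 0.0, 0.0]
force: [1.2, 0.2, -0.2]
gripper_width: 21.3
time_s: 46.0
ee_pos: [583.2, 215.9, 53.4]
ee_rot: [180.0, 0.0, 0.0]
force: [-0.4, 1.3, -0.5]
gripper_width: 21.3
time_s: 46.38
ee_pos: [583.2, 215.9, 47.4]
ee_rot: [180.0, 0.0, 0.0]
force: [0.9, 1.1, -0.8]
gripper_width: 21.3
```

```bash
python3 -m creep '[[1,0,0,3,0,0,0],[1,0,0,0,0,0,0]]' 20
python3 -m creep '[[1,0,0,1.5,0,0,0],[1,0,0,0,0,0,0]]' 20
python3 -m creep '[[1,0,0,1,0,0,0],[1,0,0,0,0,0,0]]' 20
```

```text
time_s: 46.62
ee_pos: [583.2, 215.9, 44.5]
ee_rot: [180.0, 0.0, 0.0]
force: [1.1, 0.6, -0.5]
gripper_width: 21.3
time_s: 46.88
ee_pos: [583.3, 215.9, 43.2]
ee_rot: [180.0, 0.0, 0.0]
force: [-0.3, 0.9, -0.9]
gripper_width: 21.2
time_s: 47.12
ee_pos: [583.5, 216.0, 42.8]
ee_rot: [-180.0, -0.0, 0.0]
force: [-1.6, 0.1, 3.0]
gripper_width: 21.6
```

Seating contact at z≈42.8 as predicted. Release and lift.

```bash
python3 -m creep '[[0.55,0,0,0,0,0,0],[0.55,0,0,0,0,0,0],[0.55,0,0,0,0,0,0]]'
python3 -m creep '[[0.55,0,0,-15,0,0,0],[0.55,0,0,-40,0,0,0],[0.55,0,0,-50,0,0,0],[0.55,-30,0,-10,0,0,0],[0.55,0,0,0,0,0,0]]'
python3 - <<'E'
from h import *
s=state();print(s['ee_pos'],s['ee_rot'],s['force'])
w=grab("wrist","pics/w23.png");
f=w["frame"][90:250,200:420,::-1]
cv2.imwrite("pics/w23c.png",cv2.resize(f,None,fx=3.5,fy=3.5,interpolation=cv2.INTER_CUBIC))
g=grab("side")
f=g["frame"][200:340,200:360,::-1]
cv2.imwrite("pics/s23c.png",cv2.resize(f,None,fx=4.2,fy=4.2,interpolation=cv2.INTER_CUBIC))
E
```

```text
time_s: 47.5
ee_pos: [583.4, 215.9, 42.1]
ee_rot: [-180.0, 0.0, 0.0]
force: [0.5, 0.5, 0.0]
gripper_width: 41.1
time_s: 48.12
ee_pos: [552.9, 216.1, 159.8]
ee_rot: [-179.9, -0.2, 0.0]
force: [-0.2, 1.0, -0.7]
gripper_width: 41.3
[552.86290971 216.14866891 159.77522576] [-1.79928812e+02 -1.69260444e-01  4.67371581e-02] [-0.22652676  0.9548202  -0.72369074]
```

View pics/w23c.png

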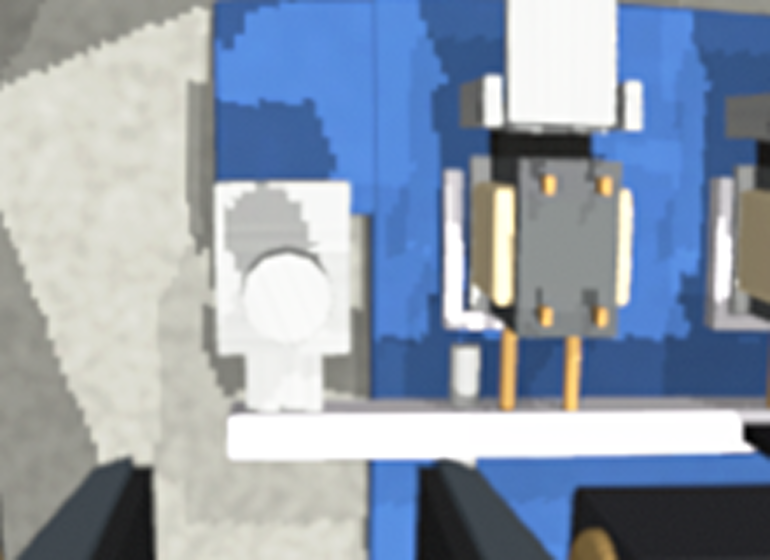

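View pics/s23c.png

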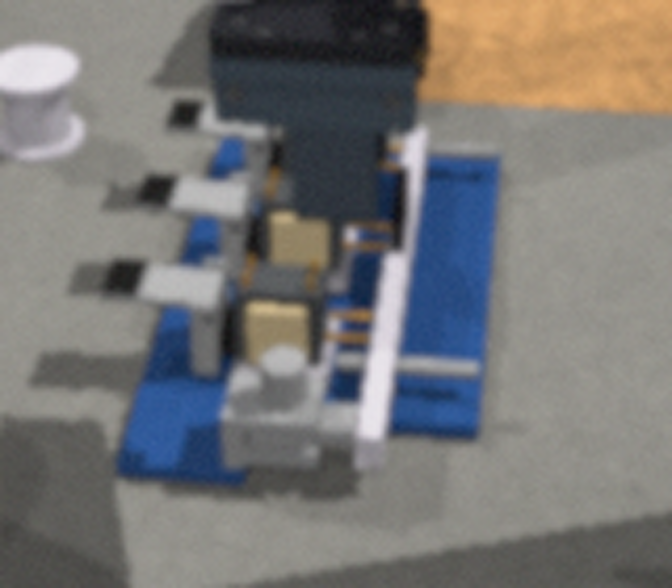

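```bash
python3 -m creep '[[1,7,59,0,0,0,0],[1,7,59,0,0,0,0],[1,7,59,0,0,0,0],[1,7,59,0,0,0,0],[1,7,59,0,0,0,0]]' 20
python3 -m creep '[[1,7,59,0,0,0,0],[1,7,59,0,0,0,0],[1,0,0,0,0,0,0],[1,0,0,0,0,0,0]]' 20
python3 - <<'E'
from h import *
w=load('wrist');print('pin head',onz(w,'wrist',200+287/3.5,90+295/3.5,62))
s=state();print(s['ee_pos'],s['ee_rot'],s['force'])
w=grab("wrist","pics/w24.png");
f=w["frame"][100:250,180:380,::-1]
cv2.imwrite("pics/w24c.png",cv2.resize(f,None,fx=4,fy=4,interpolation=cv2.INTER_CUBIC))
E
```

```text
time_s: 48.85
ee_pos: [589.0, -81.4, 156.4]
ee_rot: [-180.0, 0.0, -0.0]
force: [1.3, 0.1, 0.1]
gripper_width: 0.4
time_s: 49.35
ee_pos: [602.4, -197.0, 156.2]
ee_rot: [-179.9, 0.1, -0.0]
force: [-0.5, 0.1, -0.3]
gripper_width: 0.2
pin head [584.22899157 215.47170391  62.        ]
[ 602.39035091 -196.99309369  156.17574429] [-1.79930491e+02  8.96033639e-02 -3.26633694e-02] [-0.50791067  0.1297318  -0.25686534]
```

View pics/w24c.png

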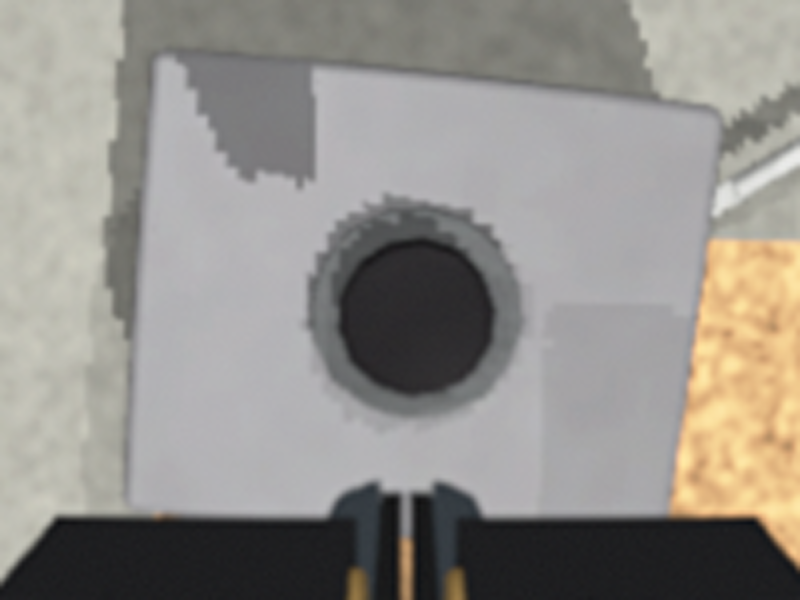

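```bash
python3 - <<'E'
from h import *
w=load('wrist');P=onz(w,'wrist',180+417/4,100+316/4,72);print(P,delta(P[0],P[1],80,0))
E
```

```text
[ 631.39984929 -199.4910487    72.        ] (array([29.1,  3.4, 76.4]), array([-0.06,  0.07,  0.04]))
```

```bash
python3 -m creep '[[1,15,3,0,0,0,0],[1,14,0.4,30,0,0,0],[1,0,0,34,0,0,0],[1,0,0,10,0,0,0],[1,0,0,0,0,0,0]]' 20
python3 -m creep '[[1,0,0,3,0,0,0],[1,0,0,0,0,0,0]]'
python3 -m creep '[[1,0,0,3,0,0,0],[1,0,0,0,0,0,0]]'
```

```text
time_s: 50.02
ee_pos: [631.5, -199.4, 83.1]
ee_rot: [-180.0, 0.0, 0.1]
force: [1.0, -0.0, 0.5]
gripper_width: 0.6
time_s: 50.28
ee_pos: [632.0, -200.5, 81.3]
ee_rot: [180.0, -0.1, 0.0]
force: [0.0, 0.1, 0.4]
gripper_width: 0.2
time_s: 50.52
ee_pos: [631.3, -200.5, 77.2]
ee_rot: [-180.0, 0.0, 0.0]
force: [-0.8, 0.5, 0.3]
gripper_width: 0.6
```

```bash
python3 -m creep '[[1,0,0,3,0,0,0],[1,0,0,0,0,0,0]]'
python3 -m creep '[[1,0,0,2,0,0,0],[1,0,0,0,0,0,0]]'
python3 -m creep '[[1,0,0,1.5,0,0,0],[1,0,0,0,0,0,0]]'
python3 -m creep '[[1,0,0,1,0,0,0],[1,0,0,0,0,0,0]]'
```

```text
time_s: 50.78
ee_pos: [631.3, -200.4, 73.9]
ee_rot: [-180.0, 0.0, 0.0]
force: [0.5, -0.1, 0.4]
gripper_width: 0.4
time_s: 51.02
ee_pos: [631.6, -200.5, 72.4]
ee_rot: [180.0, -0.0, 0.0]
force: [0.1, 0.0, -1.1]
gripper_width: 0.2
time_s: 51.28
ee_pos: [631.6, -200.5, 71.3]
ee_rot: [180.0, -0.0, 0.0]
force: [-0.6, 0.1, 5.4]
gripper_width: 0.8
time_s: 51.52
ee_pos: [631.6, -200.5, 69.7]
ee_rot: [180.0, -0.0, 0.0]
force: [-0.1, 0.0, 2.2]
gripper_width: 0.7
```

```bash
python3 -m creep '[[1,0,0,1,0,0,0],[1,0,0,0,0,0,0]]'
python3 -m creep '[[1,0,0,1,0,0,0],[1,0,0,0,0,0,0]]'
python3 -m creep '[[1,0,0,0.8,0,0,0],[1,0,0,0,0,0,0],[1,0,0,0,0,0,0]]'
```

```text
time_s: 51.78
ee_pos: [631.6, -200.5, 68.6]
ee_rot: [-180.0, -0.0, 0.0]
force: [-0.1, -0.7, 2.3]
gripper_width: 0.5
time_s: 52.02
ee_pos: [631.6, -200.5, 68.1]
ee_rot: [180.0, -0.0, 0.0]
force: [-2.4, 0.4, 4.6]
gripper_width: 0.4
time_s: 52.4
ee_pos: [631.7, -200.5, 67.8]
ee_rot: [180.0, -0.0, 0.0]
force: [-2.4, 0.1, 7.1]
gripper_width: 0.4
```

```bash
python3 -m creep '[[1,0,0,-10,0,0,0],[1,0,0,-40,0,0,0],[1,-40,0,-50,0,0,0],[1,-60,0,0,0,0,0],[1,-60,-10,0,0,0,0]]'
python3 -m creep '[[1,0,-40,0,0,0,0],[1,-10,-50,-30,0,0,0],[1,-10,-50,-30,0,0,0],[1,0,0,0,0,0,0],[1,0,0,0,0,0,0]]'
python3 - <<'E'
from h import *
s=state();print(s['time_s'],s['ee_pos'],s['ee_rot'],s['force'])
w=grab("wrist","pics/w25.png");
g=grab("side","pics/s25.png")
f=g["frame"][150:350,160:400,::-1]
cv2.imwrite("pics/s25c.png",cv2.resize(f,None,fx=3,fy=3,interpolation=cv2.INTER_CUBIC))
g=grab("scene","pics/sc25.png")
E
```

```text
time_s: 53.02
ee_pos: [470.8, -190.6, 166.0]
ee_rot: [180.0, -0.0, -0.0]
force: [-0.2, 0.3, -0.0]
gripper_width: 0.3
time_s: 53.65
ee_pos: [452.1, -50.7, 225.3]
ee_rot: [180.0, 0.0, 0.0]
force: [-0.4, -0.4, -0.7]
gripper_width: 0.4
53.65 [452.1131734  -50.73519908 225.31338061] [1.79976994e+02 4.16345624e-02 4.85520195e-02] [-0.39300466 -0.4284037  -0.65638031]
```

View pics/w25.png

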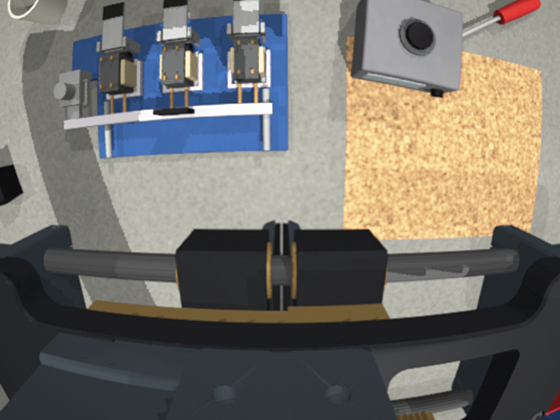

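View pics/s25c.png

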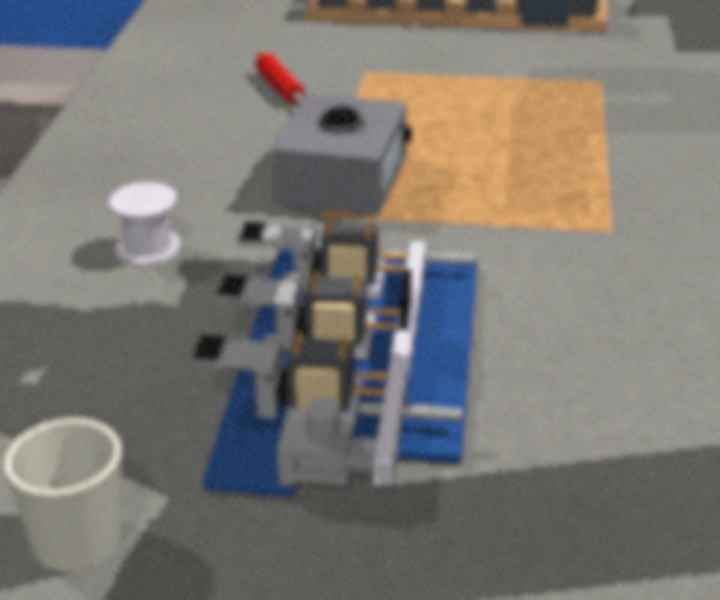

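```bash
python3 - <<'E'
from h import *
w=load('wrist');g=load('side')
T=cv2.resize(w["frame"][60:130,40:120,::-1],None,fx=6,fy=6,interpolation=cv2.INTER_CUBIC)
S=cv2.resize(g["frame"][270:330,240:310,::-1],None,fx=7,fy=7,interpolation=cv2.INTER_CUBIC)
h=max(T.shape[0],S.shape[0]);c=np.zeros((h,T.shape[1]+S.shape[1],3),np.uint8);c[:T.shape[0],:T.shape[1]]=T;c[:S.shape[0],T.shape[1]:]=S
cv2.imwrite("pics/chk.png",cv2.resize(c,None,fx=.8,fy=.8)); print(T.shape,S.shape)
P=np.array([583.5,216.2])
for z in(62,64,66): print(z,((proj(w,'wrist',(*P,z))-[40,60])*4.8).round(),((proj(g,'side',(*P,z))-[240,270])*5.6+[384,0]).round())
E
```

```text
(420, 480, 3) (420, 490, 3)
62 [ 88. 148.] [529.  83.]
64 [ 83. 147.] [529.  79.]
66 [ 78. 146.] [529.  74.]
```

View pics/chk.png

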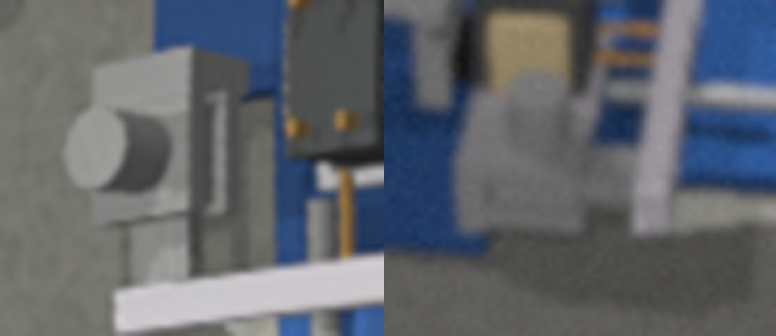

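```bash
python3 - <<'E'
from h import *
print(job_done()); print(state()['time_s'])
E
```

```text
the job is handed in; nothing more can be done
None
the job is handed in; nothing more can be done
```

The whole task is done and handed in at about 54 s of robot time, against the 208 s limit. `job_done()` gives no verdict, so what follows rests on my own checks.

- **Transformers and clips:** All three transformers are in nests 0, 1 and 2, so no nest is empty. Each clip snapped shut with the same force pattern: a peak of about 10 N, then nothing. The last pictures show all three paddles level and the transformers upright against their front fences.
- **Contact bar:** It moved about 27 mm and then stopped firmly, holding against 20 N. That is less than the 35 mm full travel, so it seems to have started part-way in. Seen from above, the lug was not blocking the fork hole, and the pin later dropped through without resistance.
- **Pin:** The head touched down at the expected height. The final views put its top at about 62 mm above the bench and within about 1 mm of the fork hole.
- **Dome switch:** Resistance peaked at about 5.4 N, dropped to 2.2 N, and rose to 7.1 N at about 4.2 mm of travel. I then let it go. The last pictures show the cap standing clear of the box, but I did not measure its height.
- **Bystanders:** The spool, cup and screwdriver look unmoved in the last pictures, by eye only. The robot was clear of everything when I handed in.

My position readings of the same nest or hole differed by 1 to 2 mm between views, which is within the camera calibration. No check failed.

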